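# Load the polishing barrel with lock parts

### The job

Roll the polishing barrel along the bench, without lifting it, until its loading window faces straight up and it lies still. Then pick up the metal parts tray by its red handle, tip all four brass lock parts through the window into the barrel, and set the empty tray back down flat on its green mat. Leave the door knob, the screwdriver and the drill where they are.

Things in the scene. Friction and masses are not known exactly. Their poses are not given: they have to be found in the camera images.
- barrel: Polishing barrel, a balanced loose cylinder 160 mm long lying on the bench, 0.65 kg. Origin at its centre, 58 mm above the bench; x along the axis (roughly away from the robot), z out through the window. Solid black end drums, 116 mm in diameter, 40 mm wide (x 40 to 80 mm either way), roll on the bench. It rolls easily, coasts on for centimetres after a brisk push, rests at any angle.
- window (a point): Loading window in the barrel's white shell (80 mm between the end drums, outer radius 52, inner 48 mm, firmly fixed to them): 80 mm along x, about 65 mm across, between orange edges. The point is its middle, 34 mm from the axis; z points outward. Orange stripes on the grey end faces point to it. It starts facing the robot's left (+y) or down-left; the bench is clear for 180 mm on the -y side.
- tray: Aluminium parts tray, a chute 150 x 56 mm, walls 25 mm high on three sides, floor and walls 3 mm thick, about 0.16 kg. Origin under the centre of its floor; x along its length: the end at x = -75 mm is open (the mouth, roughly towards the robot at the start), the end at +75 mm is closed.
- tray_grip (a point): Centre of the tray's red upright handle plate, 70 mm above the tray's underside, 15 mm behind its centre: 12 mm thick along the tray's x, 56 mm wide (y), 36 mm tall. The space under it is free for the parts to pass. Axes as the tray's.
- tray_mouth (a point): Middle of the tray's open end, on the upper side of its floor. Axes as the tray's.
- mat: Green mat fixed to the bench, 190 x 110 x 4 mm, long side along x, on which the tray stands lengthwise. Origin at the centre of its underside.
- part0: Brass lock part, a square collar, 21 x 21 x 14 mm tall, with a dark square on top; 30 g, loose in the tray. Origin at the centre of its underside.
- part1: Brass lock part, a stepped latch bolt, 24 x 18 mm, 18 mm tall at its -x half and 10 mm at the other; 30 g, loose in the tray. Origin at the centre of its underside.
- part2: Brass lock part, a square collar, 21 x 21 x 14 mm tall, with a dark square on top; 30 g, loose in the tray. Origin at the centre of its underside.
- part3: Brass lock part, a stepped latch bolt, 24 x 18 mm, 18 mm tall at its -x half and 10 mm at the other; 30 g, loose in the tray. Origin at the centre of its underside.
- door_knob: Bystander: steel door knob standing on its round plate, 64 mm in diameter, 66 mm tall. Origin at the centre of its underside.
- screwdriver: Bystander: screwdriver lying on the bench. Origin near its middle, x towards the tip.
- drill: Bystander: cordless drill lying on its side, about 230 x 190 mm, 60 mm high. Origin under its chuck, x towards the bit.

How it is judged (in metres and radians):
On the way, in this order (a step that is already met when the one before it is completed fails the run):
1. the barrel has been rolled along the bench so that its window faces up (within 17 degrees) and lies still (angle between barrel's own z axis and vertical below 0.3 rad and distance of barrel from where it was at the start of the episode above 0.03 m and angular speed of barrel below 0.2 rad/s and linear speed of barrel below 0.02 m/s), for 0.3 s.
2. the tray is lifted off its mat (height (world z) of tray above 0.05 m), for 0.1 s.
3. all four parts are inside the barrel (x of part0 in the frame of barrel between -0.041 and 0.041 m and y of part0 in the frame of barrel between -0.05 and 0.05 m and z of part0 in the frame of barrel between -0.052 and 0.025 m and x of part1 in the frame of barrel between -0.041 and 0.041 m and y of part1 in the frame of barrel between -0.05 and 0.05 m and z of part1 in the frame of barrel between -0.052 and 0.025 m and x of part2 in the frame of barrel between -0.041 and 0.041 m and y of part2 in the frame of barrel between -0.05 and 0.05 m and z of part2 in the frame of barrel between -0.052 and 0.025 m and x of part3 in the frame of barrel between -0.041 and 0.041 m and y of part3 in the frame of barrel between -0.05 and 0.05 m and z of part3 in the frame of barrel between -0.052 and 0.025 m), for 0.2 s.
At the end, for the whole second after the job is handed in: All four brass parts lie inside the barrel, which rests on the bench with its window up within 24 degrees; the tray stands flat and still on the green mat, its centre within 40 mm of the mat's along each of the mat's sides and lengthwise within 23 degrees (all of step 3 and angle between barrel's own z axis and vertical below 0.42 rad and angular speed of barrel below 0.3 rad/s and linear speed of each of barrel, tray below 0.02 m/s and height (world z) of barrel below 0.066 m and x of tray in the frame of mat between -0.04 and 0.04 m and y of tray in the frame of mat between -0.04 and 0.04 m and angle between the x axis of tray and the x axis of mat, either way round below 0.4 rad and height (world z) of tray below 0.008 m and angle between tray's own z axis and vertical below 0.06 rad); the robot touches nothing.
It fails at once if the barrel is lifted off the bench (centre more than 15 mm above its rolling height) (height (world z) of barrel above 0.073 m).
It fails at once if the door knob, the screwdriver or the drill is moved by more than 30 mm (distance of any of door_knob, screwdriver, drill from where it was at the start of the episode above 0.03 m).
It also fails if it takes over 72 s, if anything falls off the work surface, if the arm or the gripper's body presses on something with over 40 N, if the wrist force passes 120 N, or if a joint passes its speed limit or range.

### The arm

A 6-joint arm with a two-finger parallel gripper is mounted at the origin on the work surface. World frame = base frame: x ahead of the robot, y to its left, z up, the work surface at z = 0. Lengths are in mm, angles in rad, forces in N, time in s.
With the tool pointing down it reaches from about 275 to 1000 mm from the base axis. Payload 8.4 kg.
Tool frame: the origin (TCP) lies at the very end of the fingers, on their centre line; the grasp point (between the pads) lies 19 mm behind it; z points along the fingers, x is the direction in which the jaws open and shut, and the axes are right-handed (so a half turn about z gives the same grasp; the last joint's range is limited). The gripper opens to 85 mm and grips with 20 to 120 N. Pads are 22 mm wide; open, the fingers measure 114 mm over their backs; the gripper's body (76 mm by 85 mm) begins 54 mm behind the grasp point. The pads swing forward as they close: fully open they stand 13 mm farther back than shut.
Start: joints at [-1.34, 0.353, 1.633, -0, 1.155, -0.002], TCP at [144.188, -608.143, 231.281] pointing down, gripper open.
Joint ranges: [-2.63, 2.63], [-0.92, 2.1], [0.06, 2.66], [-1.3, 4.44], [0, 2.69], [-3.02, 3.02]. Speed limits (rad/s): [2.22, 2.22, 2.79, 3.14, 3.14, 3.14].

### API

Orientations are given as [roll, pitch, yaw] about the fixed x, y, z axes, in that order (R = Rz(yaw) Ry(pitch) Rx(roll)).
In Python, from rig import r gives the robot as it stands.
- The arm moves only by the tool arm_command, never from a script. Its argument "targets" is a list of rows, each a list of 6 numbers: the shift along the tool's x, y, z in m, then the turn, a rotation vector about the tool's x, y, z in rad. A call has 1 to 20 rows; each row shifts and turns the commanded pose from where the row before left it, along the tool's axes as they then stand; what a row does not reach is not made up. A row lasts 1/12 s, in which the tool goes at most 41.7 mm and 7.16 degrees, less where a joint would pass 70% of its speed; a pose out of reach is approached as far as the arm can. A call is refused whole if a number of a shift passes 0.0417 or a number of a turn 0.125, either way. A call with a gripper value outside its range is refused whole. "fingers" is the finger opening in m, from 0 to 0.0854, set as the call begins (left out, the last holds). The fingers move at their own pace and stop on an object; "squeeze" is the grip in N (left out, the last holds). Time passes only in rows, so rows that do not move let the fingers close. It gives the time, the measured TCP pose, the force and the opening at its end, in the units of the state.
- r.sense(): the state, without advancing time (a new reading comes with each control period).
- r.grab_frame(name): name is "scene" or "top" or "wrist"; returns a dict with "image" (384x512x3 uint8, blue, green, red), "fx", "fy", "cx", "cy" (pixels), "xyz" and "orientation" of the camera in the world. Camera axes: x right, y down, z forward; pixel columns grow to the right and rows downward; lengths in mm; the calibration is good to about 2 mm. A picture is of the moment at which its call begins. There is no depth.
- r.sign_off(): hands the job in, once; it reports no verdict.
The state is a dict: "clock": time; "qpos": joint angles; "qvel": joint speeds; "joint_efforts": joint torques, N m; "eef_pos": TCP position; "tcp_rot": TCP orientation; "contact_force": force on the tool from outside, world axes, zero at the start; "wrist_torque": the same for the moment, N m; "opening": opening from 0.0 (shut) to 1.0 (fully open).
Only numpy, scipy, OpenCV 4.12 (cv2) and the standard library are available. Lean on these libraries where they do the work, as an engineer would, in place of code of your own. Each camera call takes 0.05 s, during which the arm holds its last target.

## Working session

There is one attempt and no reset: what is moved stays moved. The work goes in short steps, Python scripts to look and compute and a tool call to move; the robot and the scene stay as the last step left them, time stands still between calls to the robot, and variables do not carry over. Pictures are saved under pics/ and viewed, and the job is handed in when it is done.

Besides the shell and the picture viewer there is one more tool, called by a JSON object that holds its "fn" and its "kwargs", one argument or row to a line. arm_command: Moves the arm, as the interface text tells. Its arguments: {"type":"object","properties":{"targets":{"type":"array"},"fingers":{"type":"number"},"squeeze":{"type":"number"}},"required":["targets"]}

```bash
ls; mkdir -p pics; python3 - <<'E'
from rig import r
import cv2
for n in ["scene","top","wrist"]:
    f=r.grab_frame(n); cv2.imwrite(f"pics/{n}0.png",f["image"]); print(n,f["fx"],f["fy"],f["cx"],f["cy"],f["xyz"],f["orientation"])
print(r.sense())
E
```

```text
pics
scene 371.8460980342766 371.8460980342766 255.93188151177458 190.98003883448092 [ 843.61753518 -378.74371035  722.72268372] [-2.51864875 -0.00681659  0.53362955]
top 376.14044424752586 376.14044424752586 259.0773901832331 191.20608447617613 [433.69549163  16.11623223 869.20175406] [-2.95879299  0.02524497 -1.56767673]
wrist 275.93759437447073 275.93759437447073 255.6577779528709 192.82087459130074 [ 209.04701215 -592.39353179  373.03152405] [ 2.87415561e+00  9.99761280e-04 -1.33898742e+00]
{'clock': 0.15, 'qpos': array([-1.34040110e+00,  3.53481081e-01,  1.63394985e+00, -6.34742143e-06,
        1.15521922e+00, -2.41373889e-03]), 'qvel': array([-3.69943678e-04,  6.44529665e-05, -2.98902640e-03, -1.61822542e-03,
        8.38508685e-05,  4.45316832e-04]), 'joint_efforts': array([-3.09533780e-04, -6.05636787e+01, -3.42339349e+01,  3.21121058e-05,
        6.15139405e-03,  3.17637398e-05]), 'eef_pos': array([ 144.10173201, -607.78856561,  230.74488828]), 'tcp_rot': array([ 3.14158940e+00,  1.05750307e-03, -1.33798480e+00]), 'contact_force': array([-0.63868478,  0.00568086,  1.1512347 ]), 'wrist_torque': array([-0.01547725, -0.01116817,  0.02756419]), 'opening': 1.0015330368075106}
```

View pics/scene0.png

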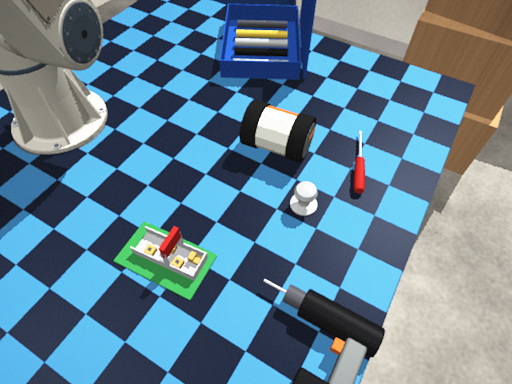

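View pics/top0.png

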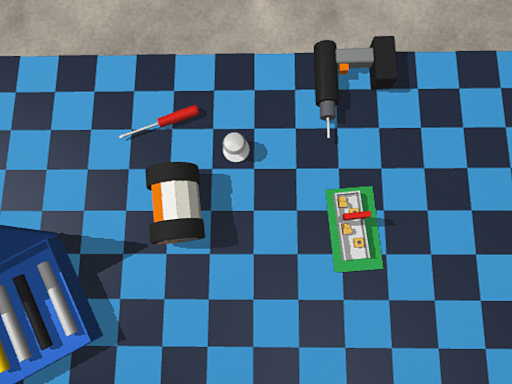

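View pics/wrist0.png

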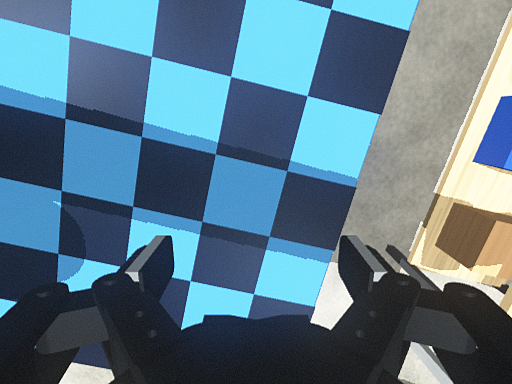

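```bash
cat > h.py <<'E'
import numpy as np, cv2
from scipy.spatial.transform import Rotation as Ro
from rig import r
def cam(f): return Ro.from_euler('xyz',f["orientation"]).as_matrix(), np.array(f["xyz"])
def p2w(f,u,v,z):
    R,t=cam(f); d=R@np.array([(u-f["cx"])/f["fx"],(v-f["cy"])/f["fy"],1]); return t+d*(z-t[2])/d[2]
def w2p(f,P):
    R,t=cam(f); q=(np.atleast_2d(P)-t)@R; return np.c_[q[:,0]/q[:,2]*f["fx"]+f["cx"],q[:,1]/q[:,2]*f["fy"]+f["cy"]]
def crop(img,u0,v0,u1,v1,s,name):
    cv2.imwrite(name,cv2.resize(img[v0:v1,u0:u1],None,fx=s,fy=s,interpolation=cv2.INTER_CUBIC))
def st():
    s=r.sense(); print("t",round(s["clock"],2),"tcp",s["eef_pos"].round(1),"rot",s["tcp_rot"].round(3),"F",s["contact_force"].round(1),"op",round(s["opening"],3))
E
python3 - <<'E'
from h import *
a=cv2.imread("pics/top0.png"); crop(a,110,140,260,260,5,"pics/tb.png"); crop(a,300,170,420,290,5,"pics/tt.png")
b=cv2.imread("pics/scene0.png"); crop(b,220,80,340,180,6,"pics/sb.png");crop(b,100,210,230,310,6,"pics/stt.png")
E
```

```text
(no output)
```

View pics/tb.png

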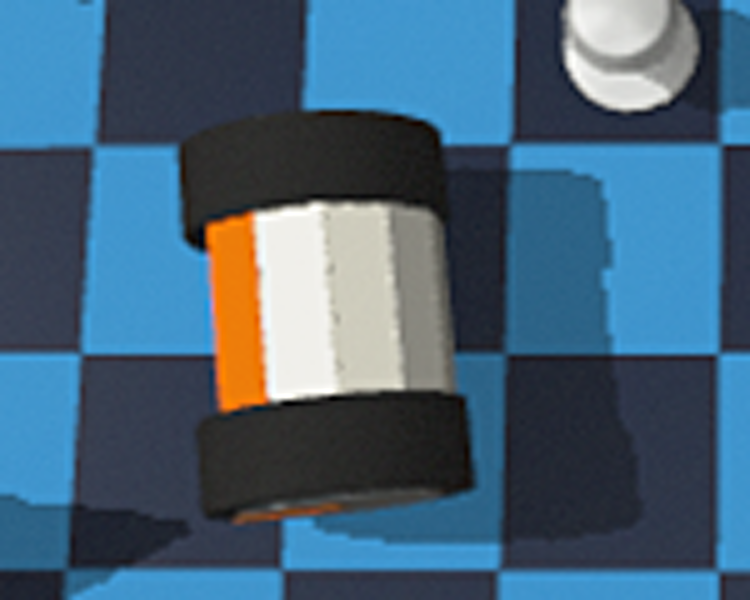

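View pics/tt.png

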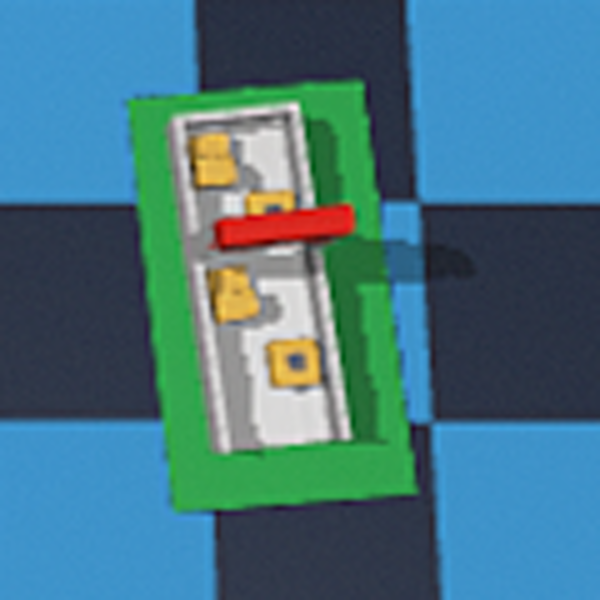

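View pics/sb.png

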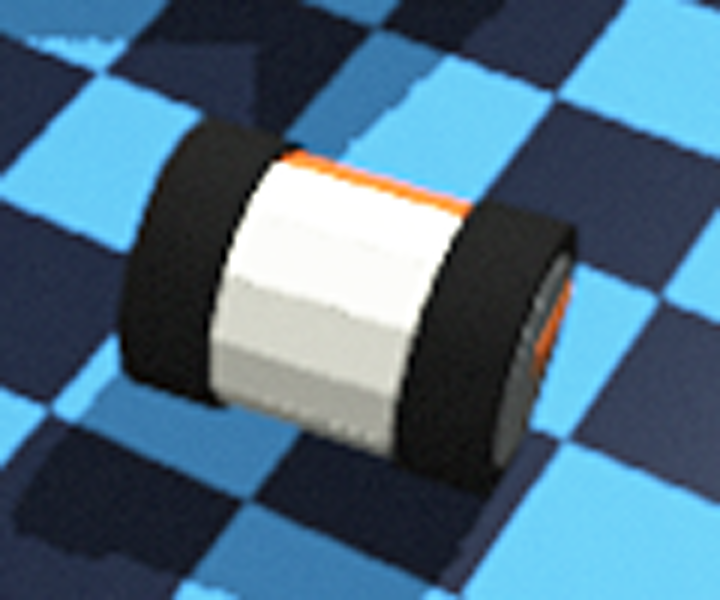

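View pics/stt.png

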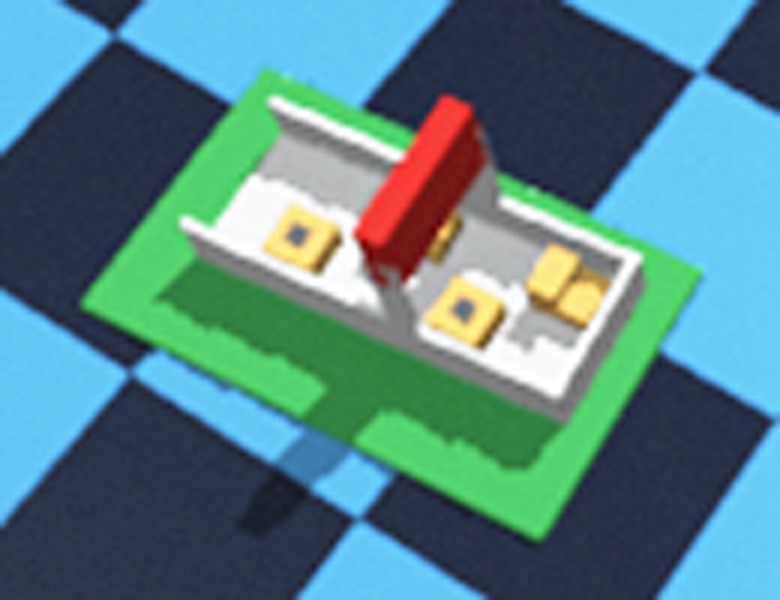

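```bash
cat > fitb.py <<'E'
from h import *
from scipy.optimize import minimize
def circ(x,rad,n=48):
    a=np.linspace(0,2*np.pi,n,endpoint=False); return np.c_[np.full(n,x),rad*np.cos(a),rad*np.sin(a)]
CYL=np.vstack([circ(x,58) for x in(-80,-40,40,80)])
def pose(p): return Ro.from_euler('z',p[2]).as_matrix(), np.array([p[0],p[1],58.])
def pred(f,p,S=4):
    R,t=pose(p); m=np.zeros((384*S,512*S),np.uint8)
    for pts in (np.vstack([circ(-80,58),circ(-40,58)]),np.vstack([circ(80,58),circ(40,58)]),np.vstack([circ(-40,50),circ(40,50)])):
        q=w2p(f,pts@R.T+t); hull=cv2.convexHull(((q+.5)*S-.5).astype(np.float32)); cv2.fillConvexPoly(m,hull.round().astype(np.int32),255)
    return cv2.resize(m,(512,384),interpolation=cv2.INTER_AREA)/255.
def obs(f,box):
    i=f["image"].astype(int); m=((i[...,0]-i[...,2])<12).astype(np.uint8); 
    k=np.zeros_like(m); u0,v0,u1,v1=box; k[v0:v1,u0:u1]=m[v0:v1,u0:u1]
    k=cv2.morphologyEx(k,cv2.MORPH_OPEN,np.ones((3,3))); n,l,s,c=cv2.connectedComponentsWithStats(k); j=1+np.argmax(s[1:,4]); k=(l==j).astype(np.uint8)
    k=cv2.morphologyEx(k,cv2.MORPH_CLOSE,np.ones((5,5)));return k.astype(float)
def fit(fs,boxes,p0):
    O=[obs(f,b) for f,b in zip(fs,boxes)]
    def cost(p): return sum(np.abs(pred(f,p)-o).sum() for f,o in zip(fs,O))
    best=minimize(cost,p0,method='Nelder-Mead',options=dict(initial_simplex=np.array([p0,p0+[15,0,0],p0+[0,15,0],p0+[0,0,.1]]),xatol=.1,fatol=.5))
    return best.x,best.fun,[o.sum() for o in O],O
E
python3 - <<'E'
from fitb import *
f=r.grab_frame("top"); g=r.grab_frame("scene")
p0=np.r_[p2w(f,177,205,58)[:2],0.1]; print(p0)
for fs,bs in(([f],[(130,150,215,255)]),([g],[(235,95,320,165)]),([f,g],[(130,150,215,255),(235,95,320,165)])):
    x,c,n,O=fit(fs,bs,p0); print(x.round(3),c,n)
cv2.imwrite("pics/m.png",(np.hstack(O)*255).astype(np.uint8)[:, :])
# tray / mat corners in top: crop scale5 off (300,170)
def c(u,v,z): return p2w(f,300+u/5-.4,170+v/5-.4,z)[:2].round(1)
print("mat",[c(130,100,4),c(362,82,4),c(416,493,4),c(176,510,4)])
print("tray top",[c(170,116,29),c(299,103,29),c(352,437,29),c(220,450,29)])
print("handle top",c(216,228,92),c(354,212,92))
print("knob",p2w(f,236,155,3),"box",p2w(f,62,237,100),p2w(f,100,335,0),p2w(f,62,237,60))
E
```

```text
[5.53179706e+02 2.16887337e+02 1.00000000e-01]
[5.55830e+02 2.20415e+02 1.23000e-01] 184.62745098039215 [np.float64(3999.0)]
[5.57317e+02 2.21688e+02 1.19000e-01] 206.64705882352942 [np.float64(3166.0)]
[5.56046e+02 2.20977e+02 1.21000e-01] 409.5372549019608 [np.float64(3999.0), np.float64(3166.0)]
mat [array([ 597.2, -116.7]), array([ 605.5, -224.5]), array([ 418.1, -238.9]), array([ 410.2, -131.8])]
tray top [array([ 585.1, -130.6]), array([ 591. , -188.8]), array([ 442.4, -205.1]), array([ 436.7, -147.5])]
handle top [ 526.7 -137. ] [ 533.3 -193.9]
knob [681.84981856  93.9099235    3.        ] box [480.49589382 442.11803457 100.        ] [270.55789725 390.51573968   0.        ] [482.92960653 464.27096389  60.        ]
```

View pics/m.png

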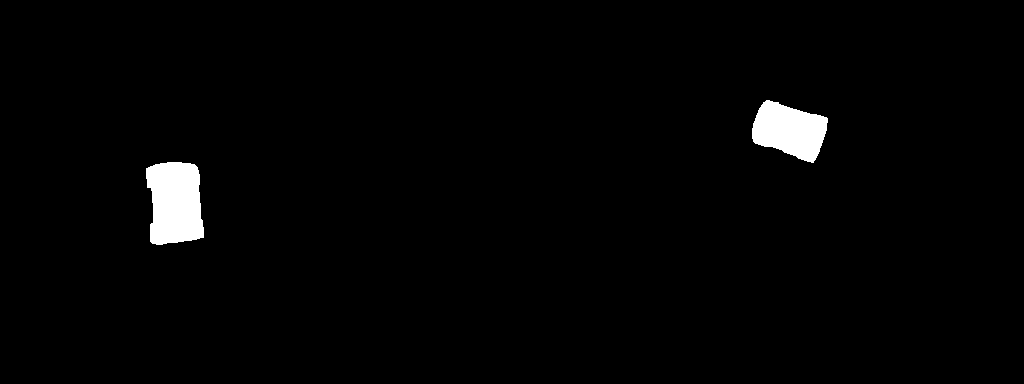

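```bash
cat >> h.py <<'E'
def ray(f,u,v):
    R,t=cam(f); return t,R@np.array([(u-f["cx"])/f["fx"],(v-f["cy"])/f["fy"],1])
def barrelpt(f,u,v,p,xface=None,rad=None):
    # point on end face plane xface, or first hit on cylinder radius rad, in unrolled barrel frame (x axis, y left, z up)
    t,d=ray(f,u,v); R=Ro.from_euler('z',p[2]).as_matrix(); t=R.T@(t-np.array([p[0],p[1],58])); d=R.T@d
    if xface is not None: return t+d*(xface-t[0])/d[0]
    a=d[1]**2+d[2]**2;b=t[1]*d[1]+t[2]*d[2];c=t[1]**2+t[2]**2-rad**2
    return t+d*(-b-np.sqrt(b*b-a*c))/a
E
python3 - <<'E'
from h import *
f=r.grab_frame("top"); g=r.grab_frame("scene"); p=[556,221,.121]
a=f["image"]; 
crop(a,145,225,210,248,12,"pics/e1.png"); crop(g["image"],295,110,325,170,10,"pics/e2.png")
for u,v in((235,522),(340,505),(340,512)):
    print("near face",barrelpt(f,110+u/5-.4,140+v/5-.4,p,xface=-80).round(1))
for u,v in((570,285),(540,365),(550,320)):
    print("far face",barrelpt(g,220+u/6-.4,80+v/6-.4,p,xface=80).round(1))
for u,v in((255,215),(262,300),(268,395),(325,300)):
    q=barrelpt(f,110+u/5-.4,140+v/5-.4,p,rad=51);print("shell top",q.round(1),np.degrees(np.arctan2(q[2],q[1])).round(1))
for u,v in((278,165),(370,190),(465,218)):
    q=barrelpt(g,220+u/6-.4,80+v/6-.4,p,rad=51);print("shell scene",q.round(1),np.degrees(np.arctan2(q[2],q[1])).round(1))
for u,v in((236.2,161.6),): print("knob near edge",p2w(f,u,v,0), "w",p2w(f,222.6,149,3),p2w(f,249.8,149,3))
E
```

```text
near face [-80.   56.3 -32.9]
near face [-80.    3.1  -9.1]
near face [-80.   12.5 -48.3]
far face [80.  57.1 -6.7]
far face [ 80.   24.5 -24. ]
far face [80.  28.4 -1. ]
shell top [39.4 15.7 48.5] 72.1
shell top [ 3.2 15.3 48.7] 72.6
shell top [-36.5  15.6  48.6] 72.2
shell top [ -0.2 -11.   49.8] 102.5
shell scene [-39.6  18.5  47.5] 68.8
shell scene [-0.4 21.1 46.4] 65.5
shell scene [40.2 21.8 46.1] 64.8
knob near edge [666.37992561  93.46719857   0.        ] w [696.88168573 126.32331788   3.        ] [696.58536291  61.02378223   3.        ]
```

View pics/e1.png

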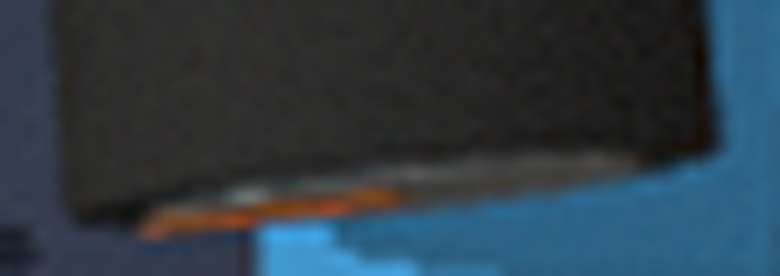

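View pics/e2.png

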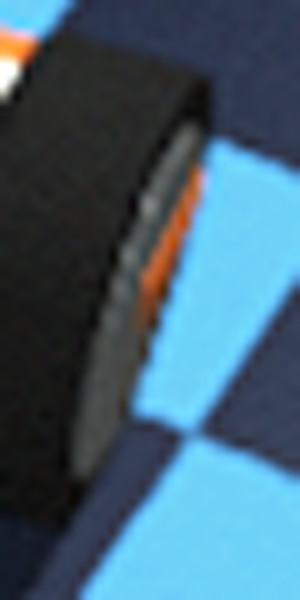

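```bash
python3 - <<'E'
from h import *
f=r.grab_frame("top"); g=r.grab_frame("scene"); p=[556,221,.121]
crop(f["image"],145,175,170,235,10,"pics/e3.png")
for fr,uv in((f,[(110+x/5-.4,140+y/5-.4) for x,y in((208,235),(213,300),(218,400))]),(g,[(220+x/6-.4,80+y/6-.4) for x,y in((288,150),(380,178),(468,204))])):
  for u,v in uv:
    for rad in(50,52):
      try:
        q=barrelpt(fr,u,v,p,rad=rad);print(rad,q.round(1),np.degrees(np.arctan2(q[2],q[1])).round(1))
      except Exception as e: print(e)
E
```

```text
50 [38.5 42.2 26.8] 32.4
52 [37.1 40.5 32.6] 38.8
50 [ 9.9 41.7 27.6] 33.4
52 [ 8.7 40.1 33.1] 39.6
50 [-32.7  43.1  25.4] 30.6
52 [-33.6  41.2  31.7] 37.6
50 [nan nan nan] nan
52 [nan nan nan] nan
50 [nan nan nan] nan
52 [nan nan nan] nan
50 [nan nan nan] nan
52 [nan nan nan] nanh.py:20: RuntimeWarning: invalid value encountered in sqrt
  return t+d*(-b-np.sqrt(b*b-a*c))/a
```

View pics/e3.png

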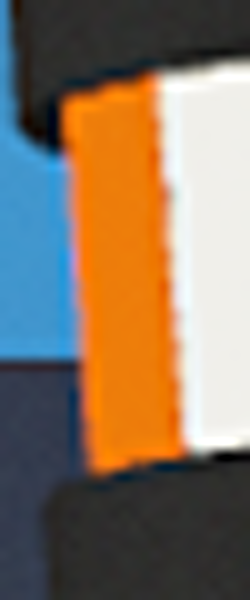

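```bash
python3 - <<'E'
from h import *
f=r.grab_frame("top"); g=r.grab_frame("scene"); p=[556,221,.121]
R=Ro.from_euler('z',p[2]).as_matrix();t=np.array([p[0],p[1],58])
for fr,x,(u0,v0,s) in((f,-80,(145,225,12)),(g,80,(295,110,10))):
  for ph in(-30,-15,0,15):
    a=np.radians(ph); P=np.array([[x,0,0],[x,52*np.cos(a),52*np.sin(a)]])
    print(x,ph,((w2p(fr,P@R.T+t)-[u0,v0]+.5)*s).round(0).tolist())
E
```

```text
-80 -30 [[402.0, 188.0], [194.0, 225.0]]
-80 -15 [[402.0, 188.0], [147.0, 225.0]]
-80 0 [[402.0, 188.0], [115.0, 223.0]]
-80 15 [[402.0, 188.0], [102.0, 218.0]]
80 -30 [[131.0, 308.0], [176.0, 261.0]]
80 -15 [[131.0, 308.0], [189.0, 213.0]]
80 0 [[131.0, 308.0], [198.0, 170.0]]
80 15 [[131.0, 308.0], [203.0, 135.0]]
```

```bash
cat >> h.py <<'E'
def rotm(s): return Ro.from_euler('xyz',s).as_matrix()
DOWN=np.diag([1.,-1,-1])
def plan(wps,p0=None,R0=None,step=.04,amax=.12,nmin=1):
    """wps: list of (pos mm, R) ; prints rows"""
    s=r.sense()
    p=np.array(s["eef_pos"]) if p0 is None else np.array(p0,float); R=rotm(s["tcp_rot"]) if R0 is None else R0
    rows=[]
    for w in wps:
        P,Rt=np.array(w[0],float),w[1]; st_=w[2] if len(w)>2 else step*1000
        rv=Ro.from_matrix(R.T@Rt).as_rotvec(); n=max(nmin,int(np.ceil(np.linalg.norm(P-p)/st_)),int(np.ceil(np.linalg.norm(rv)/amax)))
        for i in range(n):
            rem=n-i; d=(R.T@((P-p)/rem))/1000; w_=Ro.from_matrix(R.T@Rt).as_rotvec()/rem
            d=d.round(4); w_=w_.round(3); rows.append([*d.tolist(),*w_.tolist()])
            p=p+R@d*1000; R=R@Ro.from_rotvec(w_).as_matrix()
    print(len(rows),"rows; end",p.round(1),Ro.from_matrix(R).as_euler('xyz').round(3))
    for i in range(0,len(rows),20): print(str([[x+0. for x in q] for q in rows[i:i+20]]).replace('0.0,','0,').replace(' ',''))
    return p,R
def bw(p,v):
    return Ro.from_euler('z',p[2]).as_matrix()@np.array(v,float)+[p[0],p[1],58]
E
python3 - <<'E'
from h import *
b=[556,221,.121]
Rt=Ro.from_euler('z',.121).as_matrix()@DOWN@Ro.from_rotvec([-.4,0,0]).as_matrix()
A=bw(b,[0,95,140]); B=bw(b,[0,95,-10]); print(A,B)
plan([(A,Rt),(B,Rt)])
E
```

```text
[544.53302919 315.30540059 198.        ] [544.53302919 315.30540059  48.        ]
30 rows; end [544.5 315.3  48. ] [2.742 0.    0.121]
[[-0.031,-0.0232,0.0013,-0.013,0.011,-0.055],[-0.0297,-0.0249,0.0006,-0.013,0.011,-0.055],[-0.0283,-0.0265,0,-0.013,0.011,-0.055],[-0.0268,-0.028,-0.0007,-0.013,0.011,-0.055],[-0.0252,-0.0294,-0.0013,-0.012,0.011,-0.055],[-0.0235,-0.0307,-0.002,-0.013,0.011,-0.055],[-0.0218,-0.0319,-0.0026,-0.013,0.011,-0.055],[-0.02,-0.033,-0.0033,-0.012,0.011,-0.055],[-0.0181,-0.034,-0.0039,-0.013,0.011,-0.055],[-0.0161,-0.0349,-0.0045,-0.013,0.011,-0.055],[-0.0141,-0.0357,-0.0051,-0.012,0.011,-0.055],[-0.0121,-0.0363,-0.0057,-0.013,0.011,-0.055],[-0.01,-0.0369,-0.0063,-0.013,0.012,-0.056],[-0.0079,-0.0373,-0.0069,-0.012,0.012,-0.055],[-0.0057,-0.0376,-0.0074,-0.012,0.011,-0.056],[-0.0035,-0.0377,-0.008,-0.013,0.011,-0.055],[-0.0014,-0.0378,-0.0085,-0.013,0.012,-0.056],[0.0009,-0.0377,-0.009,-0.012,0.011,-0.055],[0.003,-0.0375,-0.0094,-0.013,0.012,-0.056],[0.0052,-0.0371,-0.0098,-0.012,0.011,-0.055]]
[[0.0074,-0.0366,-0.0102,-0.013,0.012,-0.056],[0.0095,-0.036,-0.0106,-0.012,0.011,-0.055],[0.0116,-0.0353,-0.0109,-0.013,0.012,-0.056],[0.0137,-0.0345,-0.0111,-0.012,0.011,-0.055],[0.0157,-0.0335,-0.0114,-0.013,0.012,-0.056],[0.0177,-0.0324,-0.0117,-0.012,0.011,-0.055],[0,-0.0146,0.0346,0,0,0.0],[0,-0.0146,0.0345,0,0,0.0],[0,-0.0146,0.0346,0,0,0.0],[0,-0.0146,0.0345,0,0,0.0]]
```

```bash
sed -i 's/d=d.round(4); w_=w_.round(3)/d=d.round(3); w_=w_.round(2) if rem>2 else w_.round(3)/' h.py; python3 - <<'E'
from h import *
b=[556,221,.121]
Rt=Ro.from_euler('z',.121).as_matrix()@DOWN@Ro.from_rotvec([-.4,0,0]).as_matrix()
A=bw(b,[0,95,140])
plan([(A,Rt)])
E
```

```text
26 rows; end [544.4 315.6 197.5] [2.742 0.    0.12 ]
[[-0.031,-0.023,0.001,-0.01,0.01,-0.06],[-0.03,-0.025,0.001,-0.01,0.01,-0.06],[-0.028,-0.027,0,-0.01,0.01,-0.05],[-0.027,-0.028,0,-0.01,0.01,-0.06],[-0.025,-0.03,-0.001,-0.01,0.01,-0.05],[-0.023,-0.031,-0.001,-0.01,0.01,-0.06],[-0.021,-0.032,-0.002,-0.01,0.01,-0.06],[-0.019,-0.033,-0.003,-0.01,0.01,-0.05],[-0.018,-0.034,-0.003,-0.01,0.01,-0.06],[-0.016,-0.035,-0.004,-0.01,0.01,-0.05],[-0.014,-0.036,-0.004,-0.01,0.01,-0.06],[-0.012,-0.037,-0.005,-0.01,0.01,-0.05],[-0.01,-0.037,-0.005,-0.01,0.01,-0.06],[-0.007,-0.038,-0.005,-0.02,0.01,-0.05],[-0.005,-0.038,-0.006,-0.01,0.01,-0.06],[-0.003,-0.038,-0.007,-0.02,0.01,-0.05],[-0.001,-0.038,-0.007,-0.01,0.01,-0.06],[0.001,-0.038,-0.008,-0.02,0.01,-0.05],[0.003,-0.038,-0.009,-0.01,0.01,-0.06],[0.005,-0.037,-0.009,-0.02,0.01,-0.05]]
[[0.008,-0.037,-0.01,-0.01,0.01,-0.06],[0.01,-0.036,-0.01,-0.02,0.01,-0.05],[0.011,-0.035,-0.01,-0.01,0.01,-0.06],[0.014,-0.035,-0.011,-0.02,0.01,-0.05],[0.016,-0.033,-0.011,-0.015,0.012,-0.056],[0.017,-0.033,-0.011,-0.015,0.012,-0.056]]
```

{"fn": "arm_command", "kwargs": {
  "targets": [
    [-0.031, -0.023, 0.001, -0.01, 0.01, -0.06],
    [-0.03, -0.025, 0.001, -0.01, 0.01, -0.06],
    [-0.028, -0.027, 0, -0.01, 0.01, -0.05],
    [-0.027, -0.028, 0, -0.01, 0.01, -0.06],
    [-0.025, -0.03, -0.001, -0.01, 0.01, -0.05],
    [-0.023, -0.031, -0.001, -0.01, 0.01, -0.06],
    [-0.021, -0.032, -0.002, -0.01, 0.01, -0.06],
    [-0.019, -0.033, -0.003, -0.01, 0.01, -0.05],
    [-0.018, -0.034, -0.003, -0.01, 0.01, -0.06],
    [-0.016, -0.035, -0.004, -0.01, 0.01, -0.05],
    [-0.014, -0.036, -0.004, -0.01, 0.01, -0.06],
    [-0.012, -0.037, -0.005, -0.01, 0.01, -0.05],
    [-0.01, -0.037, -0.005, -0.01, 0.01, -0.06],
    [-0.007, -0.038, -0.005, -0.02, 0.01, -0.05],
    [-0.005, -0.038, -0.006, -0.01, 0.01, -0.06],
    [-0.003, -0.038, -0.007, -0.02, 0.01, -0.05],
    [-0.001, -0.038, -0.007, -0.01, 0.01, -0.06],
    [0.001, -0.038, -0.008, -0.02, 0.01, -0.05],
    [0.003, -0.038, -0.009, -0.01, 0.01, -0.06],
    [0.005, -0.037, -0.009, -0.02, 0.01, -0.05]
  ],
  "fingers": 0.0854
}}

```text
clock: 2.22
eef_pos: [452.5, 105.2, 206.0]
tcp_rot: [2.841, -0.054, -0.21]
contact_force: [0.6, -0.6, 0.4]
opening: 0.997
```

{"fn": "arm_command", "kwargs": {
  "targets": [
    [0.008, -0.037, -0.01, -0.01, 0.01, -0.06],
    [0.01, -0.036, -0.01, -0.02, 0.01, -0.05],
    [0.011, -0.035, -0.01, -0.01, 0.01, -0.06],
    [0.014, -0.035, -0.011, -0.02, 0.01, -0.05],
    [0.016, -0.033, -0.011, -0.015, 0.012, -0.056],
    [0.017, -0.033, -0.011, -0.015, 0.012, -0.056]
  ]
}}

```text
clock: 2.72
eef_pos: [545.0, 317.7, 197.4]
tcp_rot: [2.741, 0.0, 0.124]
contact_force: [1.4, 0.2, 0.2]
opening: 1.002
```

```bash
python3 - <<'E'
from h import *
w=r.grab_frame("wrist"); cv2.imwrite("pics/w1.png",w["image"]); st()
b=[556,221,.121]
Rt=Ro.from_euler('z',.121).as_matrix()@DOWN@Ro.from_rotvec([-.4,0,0]).as_matrix()
plan([(bw(b,[0,95,-10]),Rt)])
E
```

```text
t 2.77 tcp [546.9 324.1 196.1] rot [ 2.744e+00 -1.000e-03  1.310e-01] F [-0.8  3.3  0.8] op 1.0
4 rows; end [544.2 315.5  47.6] [2.741 0.    0.121]
[[-0.001,-0.012,0.035,0,0,0.0],[-0.001,-0.013,0.035,0,0,0.0],[-0.001,-0.012,0.035,-0.001,-0.002,0.004],[-0.001,-0.013,0.035,-0.002,-0.003,0.004]]
```

View pics/w1.png

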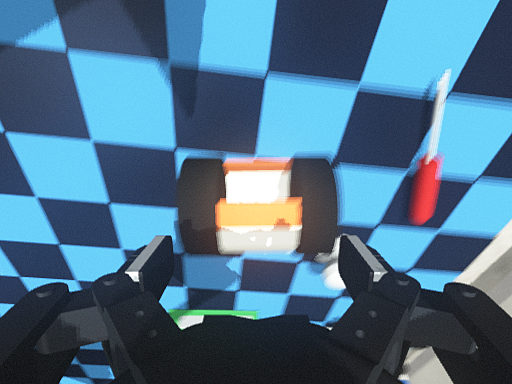

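```bash
python3 - <<'E'
from h import *
w=r.grab_frame("wrist"); st(); crop(w["image"],170,140,350,265,4,"pics/w2.png"); cv2.imwrite("pics/w2f.png",w["image"])
E
```

```text
t 2.82 tcp [545.7 321.  196.1] rot [ 2.743e+00 -1.000e-03  1.260e-01] F [ 1.3 -0.2 -0.6] op 1.001
```

View pics/w2.png

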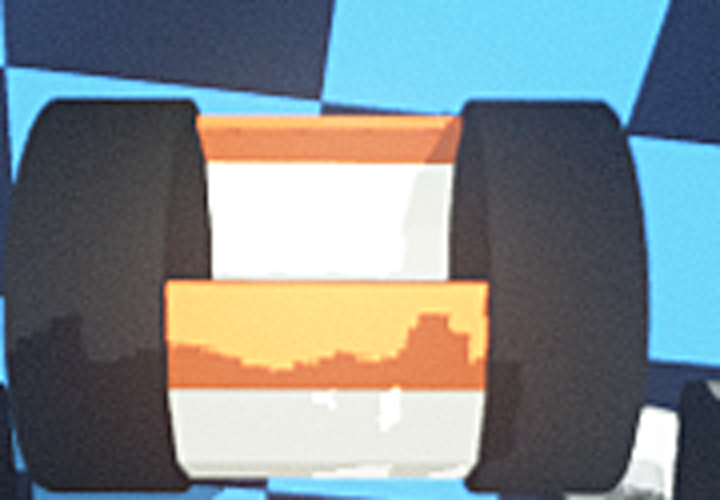

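```bash
python3 - <<'E'
from h import *
w=r.grab_frame("wrist"); st(); p=[556,221,.121]
for u,v,rad in((330,388,51.5),(330,282,51.5),(330,282,50),(330,116,51.5),(330,116,50),(330,128,48),(330,128,50)):
    q=barrelpt(w,170+u/4-.4,140+v/4-.4,p,rad=rad); print(v,rad,q.round(1),np.degrees(np.arctan2(q[2],q[1])).round(1))
E
```

```text
t 2.87 tcp [544.7 318.3 196.3] rot [2.742 0.    0.123] F [-0.8 -0.6 -0.2] op 1.0
388 51.5 [-1.6  9.5 50.6] 79.4
282 51.5 [-1.6 34.4 38.3] 48.0
282 50 [-1.6 33.4 37.2] 48.0
116 51.5 [ -2.   49.7 -13.5] -15.2
116 50 [ -2.1  46.5 -18.4] -21.6
128 48 [ -2.   46.3 -12.6] -15.2
128 50 [-2.  49.3 -8.1] -9.3
```

{"fn": "arm_command", "kwargs": {
  "targets": [
    [-0.001, -0.013, 0.035, 0, 0, 0],
    [-0.001, -0.014, 0.035, 0, 0, 0],
    [0, -0.014, 0.034, 0, 0, 0],
    [0, -0.014, 0.034, 0, 0, 0],
    [0, 0, 0, 0, 0, 0],
    [0, 0, 0, 0, 0, 0]
  ]
}}

```text
clock: 3.37
eef_pos: [541.6, 310.6, 48.2]
tcp_rot: [2.739, 0.004, 0.12]
contact_force: [0.2, 0.9, 0.0]
opening: 0.997
```

```bash
python3 - <<'E'
from h import *
w=r.grab_frame("wrist");cv2.imwrite("pics/w3.png",w["image"]); st(); s=r.sense(); b=[556,221,.121]
R=Ro.from_euler('z',.121).as_matrix(); print("barrel frame",R.T@(s["eef_pos"]-[556,221,58]))
E
```

```text
t 3.42 tcp [543.  311.8  50.2] rot [2.741 0.    0.12 ] F [ 0.5 -0.4  0. ] op 1.002
barrel frame [-1.94910034 91.68732245 -7.84356379]
```

View pics/w3.png

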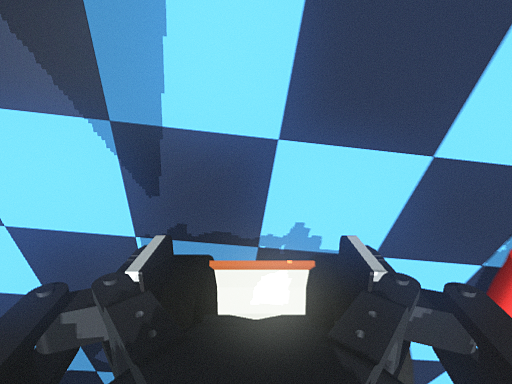

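{"fn": "arm_command", "kwargs": {
  "targets": [
    [0, 0.005, 0.002, 0, 0, 0],
    [0, 0.005, 0.002, 0, 0, 0],
    [0, 0.005, 0.002, 0, 0, 0],
    [0, 0.004, 0.0017, 0, 0, 0],
    [0, 0.003, 0.0013, 0, 0, 0],
    [0, 0.0028, 0.0012, 0, 0, 0],
    [0, 0.0028, 0.0012, 0, 0, 0],
    [0, 0.0028, 0.0012, 0, 0, 0],
    [0, 0.0028, 0.0012, 0, 0, 0],
    [0, 0.0028, 0.0012, 0, 0, 0],
    [0, 0.0028, 0.0012, 0, 0, 0],
    [0, 0.0028, 0.0012, 0, 0, 0],
    [0, 0.0028, 0.0012, 0, 0, 0],
    [0, 0.0028, 0.0012, 0, 0, 0],
    [0, 0.0028, 0.0012, 0, 0, 0],
    [0, 0.0028, 0.0012, 0, 0, 0]
  ]
}}

```text
clock: 4.75
eef_pos: [549.7, 255.2, 49.1]
tcp_rot: [2.742, 0.0, 0.121]
contact_force: [-1.0, 1.9, 0.3]
opening: 1.003
```

```bash
cat > look.py <<'E'
import sys
from fitb import *
n=sys.argv[1]; p0=np.array([float(x) for x in sys.argv[2:5]])
f=r.grab_frame("top"); st()
q=w2p(f,[p0[0],p0[1],58])[0].astype(int)
cv2.imwrite(f"pics/{n}_full.png",f["image"])
crop(f["image"],q[0]-75,q[1]-60,q[0]+75,q[1]+60,5,f"pics/{n}.png"); print("crop off",q-[75,60])
E
python3 look.py p1 562 180 .12
```

```text
t 4.8 tcp [549.6 254.6  49.1] rot [2.741 0.    0.12 ] F [-0.6 -0.8 -0.5] op 1.0
crop off [118 141]
```

View pics/p1.png

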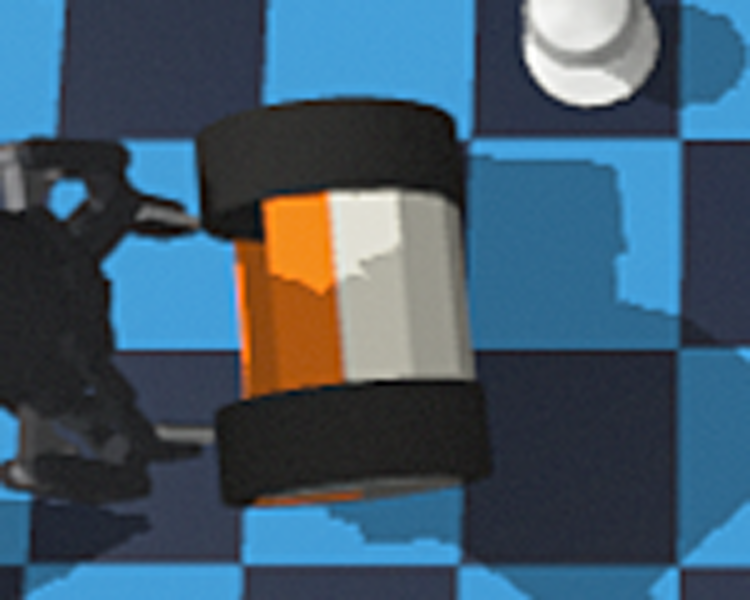

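```bash
python3 - <<'E'
from h import *
f=r.grab_frame("top"); st()
# axis center from right silhouettes
for d in(26,28,30,32):
    p=[556+.121*d,221-.993*d,.121]; R=Ro.from_euler('z',.121).as_matrix()
    print(d,[ (w2p(f,bw(p,[x,58*np.cos(a),58*np.sin(a)]))[0]-[118,141]+.5).round(1)*5 for x,a in((-60,np.radians(14)),(-60,np.radians(194)),(60,np.radians(194)))])
p=[556+.121*29,221-.993*29,.121]
for u,v in((335,290),(270,320),(265,215),(240,320)):
    q=barrelpt(f,118+u/5-.4,141+v/5-.4,p,rad=51.5); print(u,q.round(1),np.degrees(np.arctan2(q[2],q[1])).round(1))
E
```

```text
t 4.85 tcp [549.6 254.9  49. ] rot [2.741 0.    0.12 ] F [-0.3  0.1 -0.5] op 1.001
26 [array([220.5, 458.5]), array([492.5, 432.5]), array([466.5, 168.5])]
28 [array([225.5, 457.5]), array([497., 432.]), array([471., 168.])]
30 [array([230., 457.]), array([501.5, 431.5]), array([475.5, 167.5])]
32 [array([234.5, 456.5]), array([506. , 430.5]), array([480., 167.])]
335 [-1.  -3.1 51.4] 93.5
270 [-8.9 26.3 44.3] 59.3
265 [35.5 24.8 45.1] 61.2
240 [-4.6 42.7 28.7] 33.9
```

{"fn": "arm_command", "kwargs": {
  "targets": [
    [0, 0.0028, 0.0012, 0, 0, 0],
    [0, 0.0028, 0.0012, 0, 0, 0],
    [0, 0.0028, 0.0012, 0, 0, 0],
    [0, 0.0028, 0.0012, 0, 0, 0],
    [0, 0.0028, 0.0012, 0, 0, 0],
    [0, 0.0028, 0.0012, 0, 0, 0],
    [0, 0.0028, 0.0012, 0, 0, 0],
    [0, 0.0028, 0.0012, 0, 0, 0],
    [0, 0.0028, 0.0012, 0, 0, 0],
    [0, 0.0028, 0.0012, 0, 0, 0],
    [0, 0.0028, 0.0012, 0, 0, 0],
    [0, 0.0028, 0.0012, 0, 0, 0],
    [0, 0.0028, 0.0012, 0, 0, 0],
    [0, 0.0028, 0.0012, 0, 0, 0],
    [0, 0.0028, 0.0012, 0, 0, 0],
    [0, 0.0028, 0.0012, 0, 0, 0],
    [0, 0.0019, 0.0008, 0, 0, 0],
    [0, 0.0009, 0.0004, 0, 0, 0],
    [0, 0, 0, 0, 0, 0],
    [0, 0, 0, 0, 0, 0]
  ]
}}

```text
clock: 6.52
eef_pos: [555.9, 204.0, 48.8]
tcp_rot: [2.742, 0.0, 0.12]
contact_force: [-0.2, -0.8, 0.9]
opening: 1.003
```

```bash
python3 look.py p2 566 140 .12
```

```text
t 6.57 tcp [555.9 204.1  48.8] rot [2.742 0.    0.121] F [0.2 0.1 0.5] op 1.003
crop off [137 139]
```

View pics/p2.png

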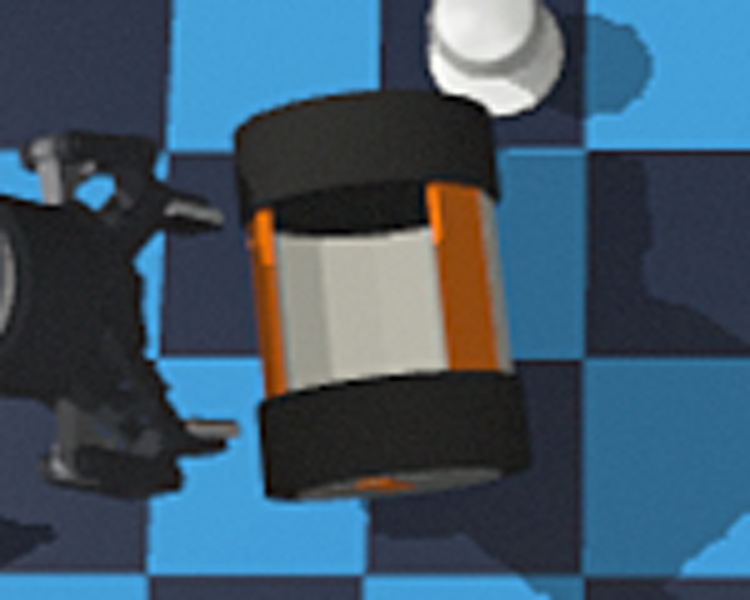

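```bash
cat > mb.py <<'E'
import sys
from fitb import *
# fit barrel from top+scene with given start; box around projection
def go(p0,mv=28,views=("top","scene")):
    fs=[r.grab_frame(v) for v in views]; bs=[]
    for f in fs:
        R,t=pose(p0); q=w2p(f,CYL@R.T+t); bs.append((*(q.min(0)-6).astype(int),*(q.max(0)+7).astype(int)))
    x,c,n,O=fit(fs,bs,np.array(p0)); print("fit",x.round(3),"cost",round(c),n); return x,fs
if __name__=="__main__":
    x,fs=go([float(a) for a in sys.argv[1:4]]); st()
E
python3 mb.py 566 135 .12; python3 -c "
from fitb import *
g=r.grab_frame('scene');crop(g['image'],230,90,350,190,6,'pics/s2.png');f=r.grab_frame('top');crop(f['image'],137,139,287,259,5,'pics/p3.png')"
```

```text
fit [5.67565e+02 1.36778e+02 1.31000e-01] cost 741 [np.float64(4253.0), np.float64(3572.0)]
t 6.67 tcp [555.9 204.2  48.8] rot [2.742 0.    0.121] F [ 0.4 -0.8 -0.1] op 0.998
```

View pics/p3.png

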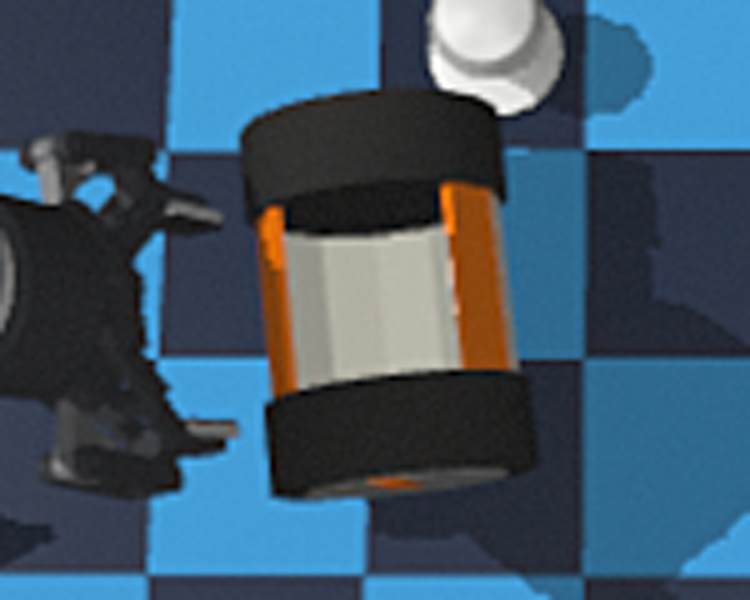

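View pics/s2.png

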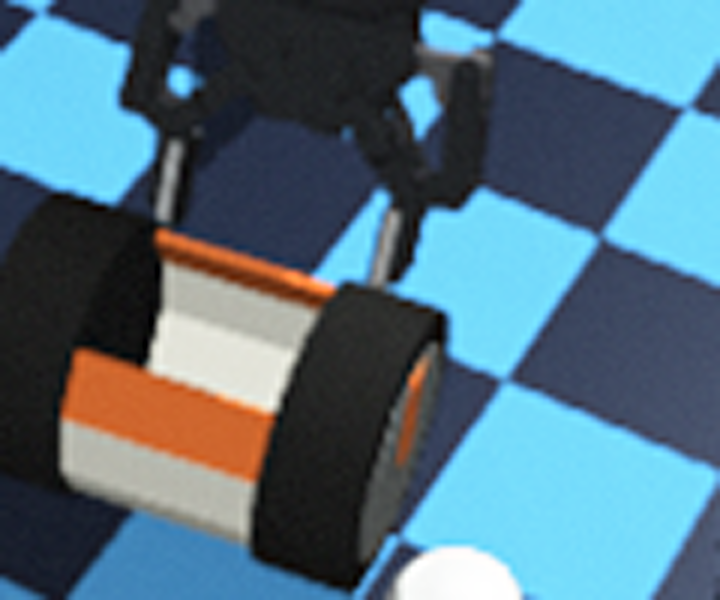

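{"fn": "arm_command", "kwargs": {
  "targets": [
    [0, 0, -0.03, 0, 0, 0],
    [0, 0, -0.04, 0, 0, 0],
    [0, 0, -0.04, 0, 0, 0],
    [0, 0, -0.03, 0, 0, 0]
  ]
}}

```text
clock: 7.1
eef_pos: [549.6, 259.6, 180.6]
tcp_rot: [2.743, -0.002, 0.121]
contact_force: [0.6, -0.3, -0.5]
opening: 1.001
```

```bash
python3 mb.py 570 130 .12;python3 mb.py 570 130 .12;  python3 look.py p4 566 140 .12
```

```text
fit [5.67766e+02 1.33664e+02 1.39000e-01] cost 705 [np.float64(4288.0), np.float64(3495.0)]
t 7.2 tcp [551.6 261.5 182.9] rot [ 2.746 -0.008  0.122] F [ 0.8 -0.2 -0.5] op 1.0
fit [5.67824e+02 1.33801e+02 1.40000e-01] cost 702 [np.float64(4290.0), np.float64(3495.0)]
t 7.3 tcp [549.5 258.7 178.4] rot [ 2.742e+00 -1.000e-03  1.210e-01] F [-1.  -0.2 -0.3] op 0.999
t 7.35 tcp [548.8 257.9 177.2] rot [2.741e+00 1.000e-03 1.210e-01] F [-0.3 -0.1 -1.6] op 0.999
crop off [137 139]
```

View pics/p4.png

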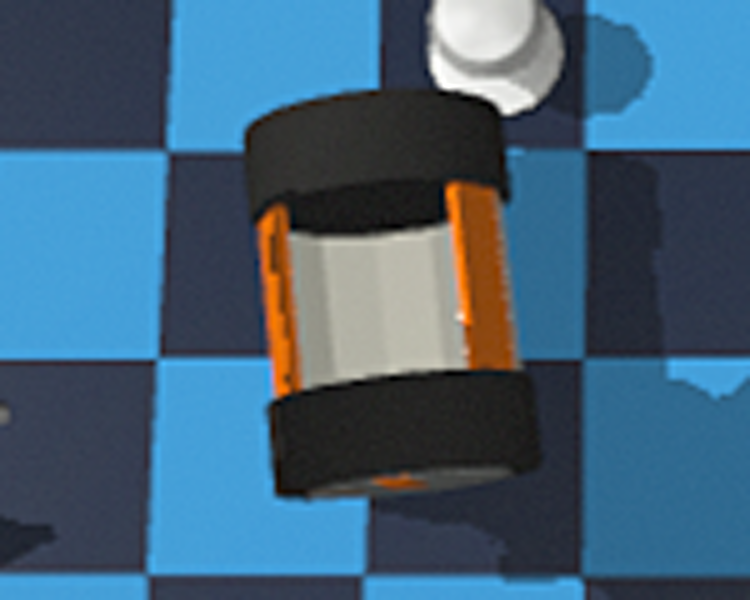

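```bash
python3 - <<'E'
from fitb import *
from mb import go
x,fs=go([568,134,.135]); f,g=fs; p=x
crop(f["image"],185,175,245,245,10,"pics/p5.png")
R,t=pose(p)
i=f["image"].copy()
for ph in (89.5,):
  for xs in (-40,40):
    for a in (-39,39): print(xs,a,(w2p(f,bw(p,[xs,50*np.cos(np.radians(ph+a)),50*np.sin(np.radians(ph+a))]))[0]-[185,175]+.5)*10)
E
```

```text
fit [5.67781e+02 1.33765e+02 1.32000e-01] cost 675 [np.float64(4269.0), np.float64(3492.0)]
-40 -39 [147.13476679 417.41623714]
-40 39 [447.84696691 377.26235473]
40 -39 [109.41507359  43.55774696]
40 39 [404.53660119   3.85653918]
```

View pics/p5.png

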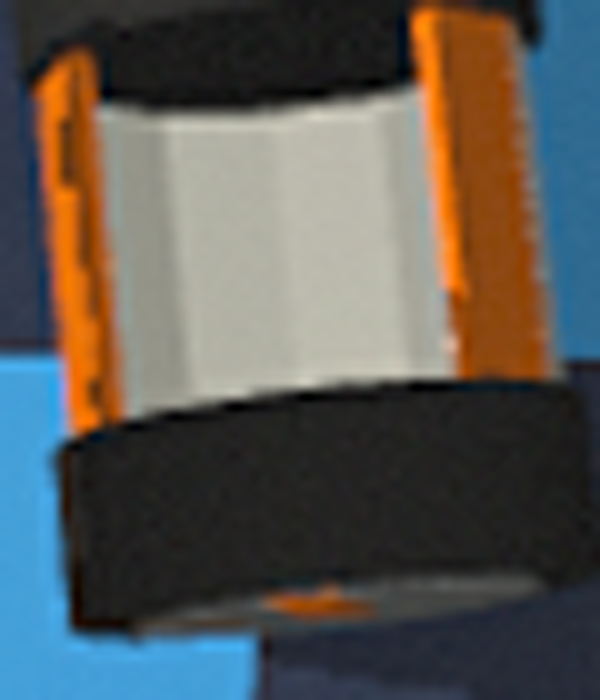

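```bash
python3 - <<'E'
from h import *
Rt=Ro.from_euler('z',.112).as_matrix()@DOWN
plan([([540,40,185],Rt),([529.5,-166,140],Rt),([529.5,-166,57],Rt,28)])
E
```

```text
15 rows; end [ 529.4 -166.    57.3] [ 3.141 -0.     0.112]
[[-0.006,0.033,0.013,0.07,0,0.0],[-0.006,0.034,0.01,0.07,0,0.0],[-0.006,0.035,0.008,0.07,0,0.0],[-0.005,0.036,0.005,0.06,0,0.0],[-0.006,0.036,0.003,0.066,0.001,0.004],[-0.005,0.036,0.001,0.065,0.001,0.004],[-0.006,0.034,0.008,0,0,0.0],[-0.006,0.034,0.007,0,0,0.0],[-0.005,0.034,0.008,0,0,0.0],[-0.006,0.034,0.007,0,0,0.0],[-0.005,0.034,0.008,0,0,0.0],[-0.006,0.033,0.007,0,0,0.0],[0,0,0.028,0,0,0.0],[0,0,0.028,0,0,0.0],[0,0,0.027,0,0,0.0]]
```

Window is up and barrel still; go to above the tray handle.

{"fn": "arm_command", "kwargs": {
  "targets": [
    [-0.006, 0.033, 0.013, 0.07, 0, 0],
    [-0.006, 0.034, 0.01, 0.07, 0, 0],
    [-0.006, 0.035, 0.008, 0.07, 0, 0],
    [-0.005, 0.036, 0.005, 0.06, 0, 0],
    [-0.006, 0.036, 0.003, 0.066, 0.001, 0.004],
    [-0.005, 0.036, 0.001, 0.065, 0.001, 0.004],
    [-0.006, 0.034, 0.008, 0, 0, 0],
    [-0.006, 0.034, 0.007, 0, 0, 0],
    [-0.005, 0.034, 0.008, 0, 0, 0],
    [-0.006, 0.034, 0.007, 0, 0, 0],
    [-0.005, 0.034, 0.008, 0, 0, 0],
    [-0.006, 0.033, 0.007, 0, 0, 0],
    [0, 0, 0, 0, 0, 0],
    [0, 0, 0, 0, 0, 0],
    [0, 0, 0, 0, 0, 0]
  ]
}}

```text
clock: 8.7
eef_pos: [529.6, -164.8, 140.1]
tcp_rot: [-3.139, -0.001, 0.111]
contact_force: [0.5, 0.3, 0.5]
opening: 0.999
```

```bash
python3 mb.py 568 134 .13; python3 - <<'E'
from h import *
w=r.grab_frame("wrist"); st(); cv2.imwrite("pics/w4.png",w["image"])
f=r.grab_frame("top"); cv2.imwrite("pics/t4.png",f["image"])
E
```

```text
fit [5.67730e+02 1.33886e+02 1.35000e-01] cost 677 [np.float64(4275.0), np.float64(3499.0)]
t 8.8 tcp [ 530.2 -164.   140.7] rot [-3.14e+00 -2.00e-03  1.13e-01] F [ 0.1 -0.4  0.1] op 0.997
t 8.85 tcp [ 530.4 -163.9  140.9] rot [-3.14e+00 -2.00e-03  1.14e-01] F [-0.6 -0.7  0. ] op 0.999
```

View pics/w4.png

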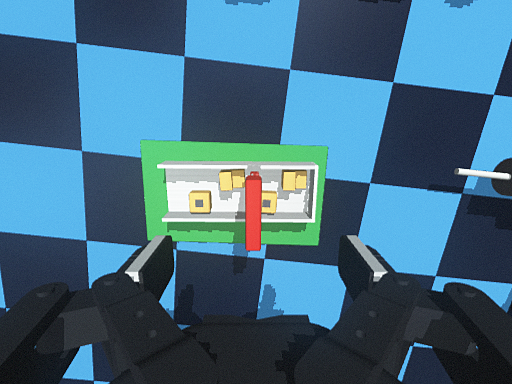

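View pics/t4.png

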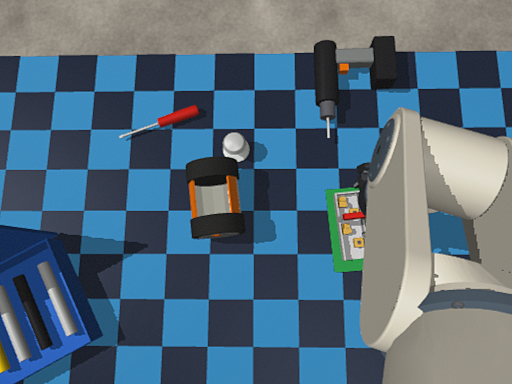

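```bash
python3 - <<'E'
from h import *
w=r.grab_frame("wrist")
a,b=p2w(w,253.5,177,92),p2w(w,253.5,250,92); print(a,b,(a+b)/2)
E
```

```text
[ 526.05581867 -138.13501186   92.        ] [ 532.35531829 -194.61776345   92.        ] [ 529.20556848 -166.37638766   92.        ]
```

{"fn": "arm_command", "kwargs": {
  "targets": [
    [0, 0.001, 0.028, 0, 0, 0],
    [0, 0.001, 0.028, 0, 0, 0],
    [0, 0, 0.018, 0, 0, 0],
    [0, 0, 0.009, 0, 0, 0],
    [0, 0, 0, 0, 0, 0],
    [0, 0, 0, 0, 0, 0]
  ]
}}

```text
clock: 9.45
eef_pos: [531.1, -166.5, 58.3]
tcp_rot: [-3.14, -0.002, 0.113]
contact_force: [0.6, -0.9, 0.7]
opening: 0.995
```

{"fn": "arm_command", "kwargs": {
  "targets": [
    [-0.002, 0, 0.001, 0, 0, 0],
    [0, 0, 0, 0, 0, 0],
    [0, 0, 0, 0, 0, 0],
    [0, 0, 0, 0, 0, 0],
    [0, 0, 0, 0, 0, 0],
    [0, 0, 0, 0, 0, 0],
    [0, 0, 0, 0, 0, 0],
    [0, 0, 0, 0, 0, 0],
    [0, 0, 0, 0, 0, 0],
    [0, 0, 0, 0, 0, 0]
  ],
  "fingers": 0,
  "squeeze": 60
}}

```text
clock: 10.28
eef_pos: [529.2, -167.1, 57.5]
tcp_rot: [-3.141, -0.003, 0.113]
contact_force: [-0.0, 0.3, 6.4]
opening: 0.133
```

{"fn": "arm_command", "kwargs": {
  "targets": [
    [0, 0, 0, 0, 0, 0],
    [0, 0, 0, 0, 0, 0],
    [0, 0, 0, 0, 0, 0],
    [0, 0, 0, 0, 0, 0]
  ]
}}

```text
clock: 10.62
eef_pos: [529.2, -167.2, 57.4]
tcp_rot: [-3.141, -0.003, 0.113]
contact_force: [-1.0, 0.5, 5.5]
opening: 0.13
```

```bash
python3 - <<'E'
from h import *
w=r.grab_frame("wrist"); cv2.imwrite("pics/w5.png",w["image"]); st()
E
```

```text
t 10.67 tcp [ 529.2 -167.1   57.5] rot [-3.141e+00 -3.000e-03  1.130e-01] F [-0.8  0.5  5.4] op 0.134
```

View pics/w5.png

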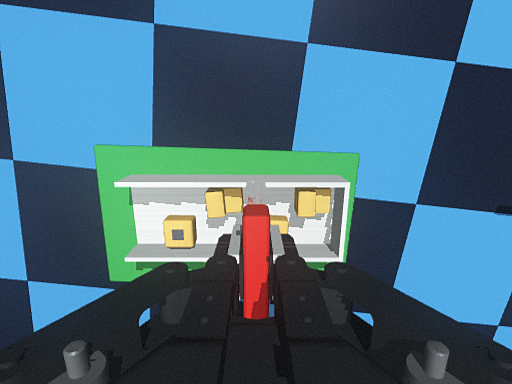

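```bash
cat > pour.py <<'E'
from h import *
b=[567.7,133.8,.135]; M=np.array([-90,-.7,50.4])
def pp(mx,mz,th,my=0):
    R=Ro.from_euler('z',b[2]).as_matrix()@Ro.from_euler('y',-th).as_matrix()@DOWN
    return bw(b,[mx,my,mz])-R@M,R
E
python3 - <<'E'
from pour import *
A=pp(15,95,0); print(A[0])
s=r.sense(); p=s["eef_pos"]; R=rotm(s["tcp_rot"])
p1,R1=plan([(p+[0,0,10],R,5),(p+[0,0,150],R,20)])
d=A[0]-p1
wps=[]; prof=np.array([4,8,13,18]+[22]*14+[18,13,8,4],float); c=np.cumsum(prof)/prof.sum()
print(np.linalg.norm(d), prof.sum())
plan([(p1+d*c[3],R1,12),(p1+d*c[-5],A[1],21),(A[0],A[1],11)],p1,R1)
E
```

```text
[671.83885299 147.23835172 203.4       ]
10 rows; end [ 528.7 -167.3  207.5] [-3.141e+00 -3.000e-03  1.130e-01]
[[0,0,-0.005,0,0,0.0],[0,0,-0.005,0,0,0.0],[0,0,-0.017,0,0,0.0],[0,0,-0.018,0,0,0.0],[0,0,-0.017,0,0,0.0],[0,0,-0.018,0,0,0.0],[0,0,-0.017,0,0,0.0],[0,0,-0.018,0,0,0.0],[0,0,-0.017,0,0,0.0],[0,0,-0.018,0,0,0.0]]
345.6052971685031 394.0
21 rows; end [671.9 147.6 203.1] [3.141 0.    0.135]
[[0.005,-0.008,0,0,0,0.0],[0.005,-0.008,0,0,0,0.0],[0.005,-0.008,0,0,0,0.0],[0.004,-0.008,0.001,0,0,0.0],[0.011,-0.018,0,0,0,0.0],[0.011,-0.018,0,0,0,0.0],[0.011,-0.018,0,0,0,0.0],[0.011,-0.018,0,0,0,0.0],[0.011,-0.018,0,0,0,0.0],[0.011,-0.018,0,0,0,0.0],[0.01,-0.018,0,0,0,0.0],[0.011,-0.018,0.001,0,0,0.0],[0.01,-0.018,0,0,0,0.0],[0.011,-0.018,0.001,0,0,-0.01],[0.011,-0.017,0,0,0,0.0],[0.01,-0.017,0.001,0,-0.001,-0.006],[0.011,-0.018,0,-0.001,-0.002,-0.006],[0.005,-0.008,0,0,0,0.0],[0.005,-0.008,0,0,0,0.0],[0.005,-0.008,0,0,0,0.0]]
[[0.005,-0.008,0.001,0,0,0.0]]
```

{"fn": "arm_command", "kwargs": {
  "targets": [
    [0, 0, -0.004, 0, 0, 0],
    [0, 0, -0.006, 0, 0, 0],
    [0, 0, -0.01, 0, 0, 0],
    [0, 0, -0.015, 0, 0, 0],
    [0, 0, -0.018, 0, 0, 0],
    [0, 0, -0.018, 0, 0, 0],
    [0, 0, -0.018, 0, 0, 0],
    [0, 0, -0.018, 0, 0, 0],
    [0, 0, -0.018, 0, 0, 0],
    [0, 0, -0.012, 0, 0, 0],
    [0, 0, -0.008, 0, 0, 0],
    [0, 0, -0.005, 0, 0, 0],
    [0, 0, 0, 0, 0, 0]
  ]
}}

```text
clock: 11.75
eef_pos: [528.8, -167.3, 207.8]
tcp_rot: [-3.141, -0.003, 0.113]
contact_force: [1.1, -0.9, -2.6]
opening: 0.128
```

```bash
python3 - <<'E'
from h import *
w=r.grab_frame("wrist"); cv2.imwrite("pics/w6.png",w["image"]); g=r.grab_frame("scene"); cv2.imwrite("pics/s6.png",g["image"]); st()
E
```

```text
t 11.85 tcp [ 528.1 -167.1  206.4] rot [-3.14e+00 -2.00e-03  1.13e-01] F [ 0.9  0.2 -2.8] op 0.131
```

View pics/w6.png

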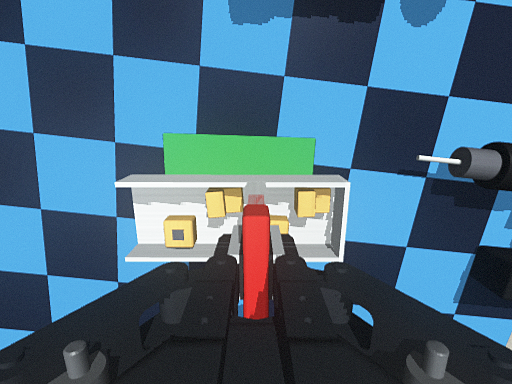

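View pics/s6.png

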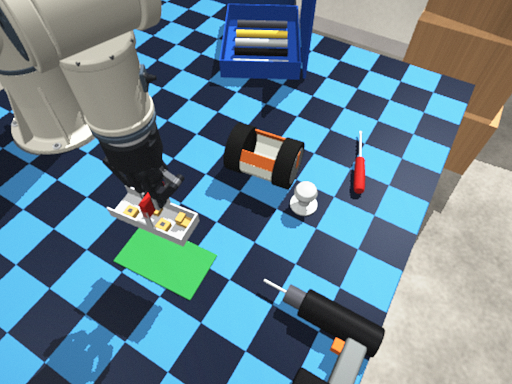

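Tray lifted, no slip (same pixels for the tray in the wrist view). Transport.

{"fn": "arm_command", "kwargs": {
  "targets": [
    [0.002, -0.004, 0, 0, 0, 0],
    [0.004, -0.007, 0, 0, 0, 0],
    [0.006, -0.01, 0, 0, 0, 0],
    [0.008, -0.014, 0.001, 0, 0, 0],
    [0.011, -0.018, 0, 0, 0, 0],
    [0.011, -0.018, 0, 0, 0, 0],
    [0.011, -0.018, 0, 0, 0, 0],
    [0.011, -0.018, 0, 0, 0, 0],
    [0.011, -0.018, 0, 0, 0, 0],
    [0.011, -0.018, 0, 0, 0, 0],
    [0.01, -0.018, 0, 0, 0, 0],
    [0.011, -0.018, 0.001, 0, 0, 0],
    [0.01, -0.018, 0, 0, 0, 0],
    [0.011, -0.018, 0.001, 0, 0, -0.01],
    [0.011, -0.017, 0, 0, 0, 0],
    [0.01, -0.017, 0.001, 0, 0, -0.006],
    [0.01, -0.017, 0, 0, -0.002, -0.006],
    [0.007, -0.011, 0, 0, 0, 0],
    [0.004, -0.007, 0, 0, 0, 0],
    [0.002, -0.004, 0, 0, 0, 0]
  ]
}}

```text
clock: 13.52
eef_pos: [666.0, 140.2, 203.2]
tcp_rot: [-3.141, 0.0, 0.136]
contact_force: [-0.3, -0.2, -2.2]
opening: 0.128
```

```bash
python3 - <<'E'
from pour import *
w=r.grab_frame("wrist"); cv2.imwrite("pics/w7.png",w["image"]); st()
print(pp(15,95,0)[0], pp(15,66,0)[0])
E
```

```text
t 13.57 tcp [666.  140.2 203.4] rot [-3.14  -0.     0.136] F [-0.1  1.1 -2.7] op 0.131
[671.83885299 147.23835172 203.4       ] [671.83885299 147.23835172 174.4       ]
```

View pics/w7.png

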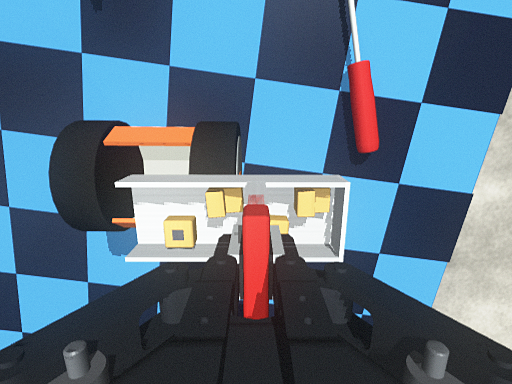

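```bash
python3 - <<'E'
from pour import *
a=pp(15,66,0); plan([(*a,12)])
p,R=a
w=[]
for th,mz in((.1,63),(.2,60),(.3,57),(.4,55),(.5,54),(.6,54),(.7,54),(.8,54),(.9,54)): w.append((*pp(15,mz,th),40))
plan(w,p,R,amax=.055)
E
```

```text
3 rows; end [672.1 147.1 174.4] [-3.141 -0.     0.135]
[[0.002,-0.002,0.01,0,0,0.0],[0.002,-0.002,0.009,-0.001,0,0.0],[0.003,-0.002,0.01,0,0,0.001]]
18 rows; end [598.7 137.3 213.5] [ 3.142 -0.9    0.135]
[[-0.003,0,-0.003,0,0.05,0.0],[-0.002,0,-0.003,0,0.05,0.0],[-0.003,0,-0.003,0,0.05,0.0],[-0.003,0,-0.003,0,0.05,0.0],[-0.003,0,-0.003,0,0.05,0.0],[-0.003,0,-0.003,0,0.05,0.0],[-0.003,0,-0.003,0,0.05,0.0],[-0.003,0,-0.004,0,0.05,0.0],[-0.003,0,-0.004,0,0.05,0.0],[-0.003,0,-0.004,0,0.05,0.0],[-0.003,0,-0.004,0,0.05,0.0],[-0.002,0,-0.004,0,0.05,0.0],[-0.003,0,-0.005,0,0.05,0.0],[-0.002,0,-0.004,0,0.05,0.0],[-0.003,0,-0.005,0,0.05,0.0],[-0.002,0,-0.004,0,0.05,0.0],[-0.003,0,-0.004,0,0.05,0.0],[-0.003,0,-0.005,0,0.05,0.0]]
```

{"fn": "arm_command", "kwargs": {
  "targets": [
    [0.002, -0.002, 0.006, 0, 0, 0],
    [0.002, -0.002, 0.009, 0, 0, 0],
    [0.002, -0.002, 0.009, 0, 0, 0],
    [0, -0.001, 0.005, 0, 0, 0],
    [0, 0, 0, 0, 0, 0],
    [0, 0, 0, 0, 0, 0]
  ]
}}

```text
clock: 14.07
eef_pos: [670.5, 146.2, 173.9]
tcp_rot: [-3.141, 0.001, 0.134]
contact_force: [-0.4, 0.0, -2.7]
opening: 0.132
```

```bash
python3 - <<'E'
from pour import *
g=r.grab_frame("scene"); crop(g["image"],200,70,370,230,4,"pics/s8.png"); f=r.grab_frame("top"); crop(f["image"],150,100,300,250,4,"pics/t8.png"); st()
print(pp(15,66,0)[0])
E
```

```text
t 14.17 tcp [671.  146.4 174.9] rot [-3.141e+00 -1.000e-03  1.350e-01] F [-0.   0.3 -2.6] op 0.133
[671.83885299 147.23835172 174.4       ]
```

View pics/s8.png

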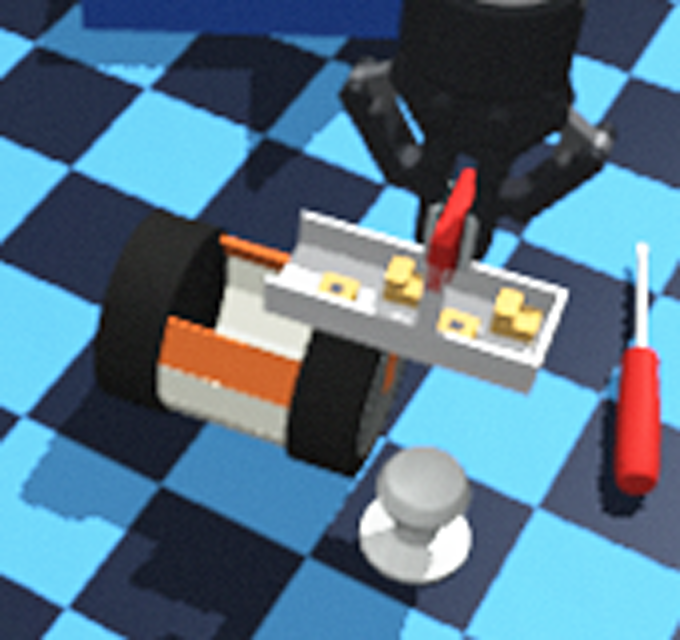

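View pics/t8.png

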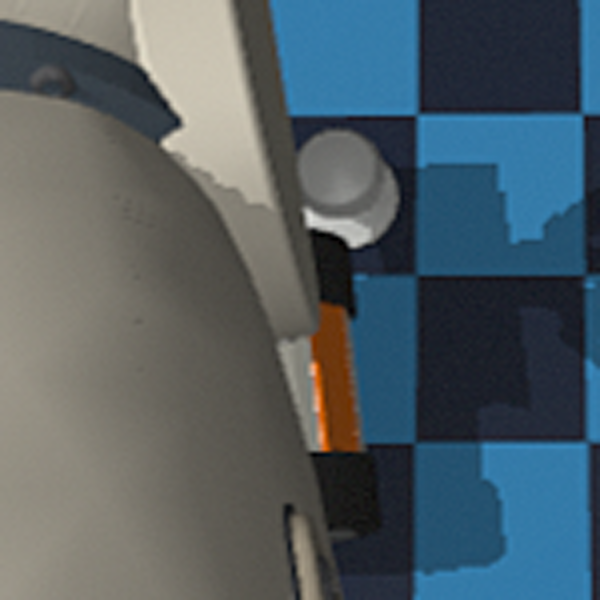

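{"fn": "arm_command", "kwargs": {
  "targets": [
    [-0.003, -0.001, -0.003, 0, 0.05, 0],
    [-0.002, 0, -0.003, 0, 0.05, 0],
    [-0.003, 0, -0.003, 0, 0.05, 0],
    [-0.003, 0, -0.003, 0, 0.05, 0],
    [-0.003, 0, -0.003, 0, 0.05, 0],
    [-0.003, 0, -0.003, 0, 0.05, 0],
    [-0.003, 0, -0.003, 0, 0.05, 0],
    [-0.003, 0, -0.004, 0, 0.05, 0],
    [-0.003, 0, -0.004, 0, 0.05, 0],
    [-0.003, 0, -0.004, 0, 0.05, 0],
    [-0.003, 0, -0.004, 0, 0.05, 0],
    [-0.002, 0, -0.004, 0, 0.05, 0],
    [-0.003, 0, -0.005, 0, 0.05, 0],
    [-0.002, 0, -0.004, 0, 0.05, 0],
    [-0.003, 0, -0.005, 0, 0.05, 0],
    [-0.002, 0, -0.004, 0, 0.05, 0]
  ]
}}

```text
clock: 15.5
eef_pos: [617.6, 134.7, 211.3]
tcp_rot: [3.128, -0.726, 0.132]
contact_force: [0.5, 0.2, -1.7]
opening: 0.132
```

```bash
python3 - <<'E'
from pour import *
g=r.grab_frame("scene"); crop(g["image"],200,70,370,230,4,"pics/s9.png"); w=r.grab_frame("wrist"); cv2.imwrite("pics/w9.png",w["image"]); st()
s=r.sense(); m=s["eef_pos"]+rotm(s["tcp_rot"])@M; print("mouth in barrel", Ro.from_euler('z',b[2]).as_matrix().T@(m-[b[0],b[1],58]))
E
```

```text
t 15.6 tcp [617.8 134.5 211.2] rot [ 3.126 -0.726  0.134] F [-0.1 -0.6 -2.1] op 0.132
mouth in barrel [15.82732476 -6.13115832 55.77660189]
```

View pics/s9.png

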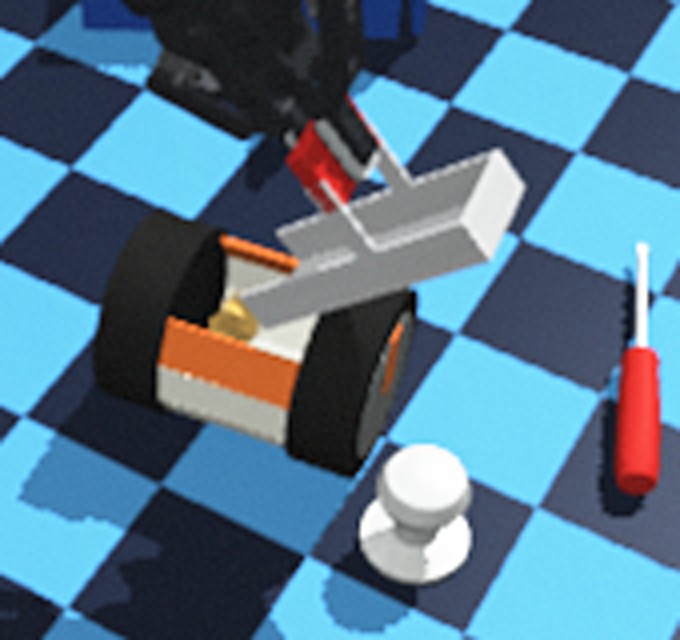

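View pics/w9.png

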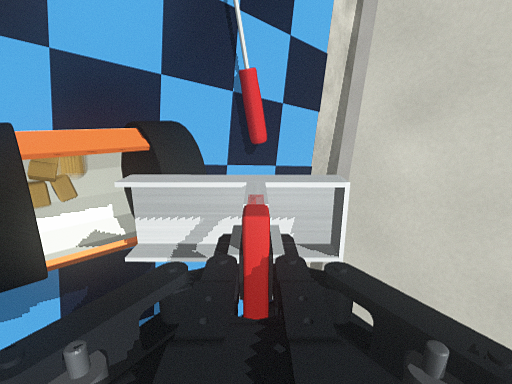

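{"fn": "arm_command", "kwargs": {
  "targets": [
    [0.005, 0, -0.005, 0, 0, 0],
    [0.01, 0, -0.01, 0, 0, 0],
    [0.015, 0, -0.015, 0, 0, 0],
    [0.02, 0, -0.02, 0, 0, 0],
    [0.02, 0, -0.02, 0, -0.05, 0],
    [0.015, 0, -0.02, 0, -0.1, 0],
    [0, 0, 0, 0, -0.1, 0],
    [0, 0, 0, 0, -0.1, 0],
    [0, 0, 0, 0, -0.1, 0],
    [0, 0, 0, 0, -0.1, 0],
    [0, 0, 0, 0, -0.1, 0],
    [0, 0, 0, 0, -0.08, 0]
  ]
}}

```text
clock: 16.6
eef_pos: [623.8, 139.5, 333.8]
tcp_rot: [3.14, 0.0, 0.129]
contact_force: [-1.0, 0.5, -2.5]
opening: 0.132
```

```bash
python3 - <<'E'
from pour import *
g=r.grab_frame("scene"); crop(g["image"],200,70,370,230,4,"pics/s10.png"); w=r.grab_frame("wrist"); cv2.imwrite("pics/w10.png",w["image"]); st()
E
```

```text
t 16.7 tcp [625.  139.  331.9] rot [ 3.138e+00 -1.000e-03  1.280e-01] F [ 0.7  0.8 -1.4] op 0.131
```

View pics/s10.png

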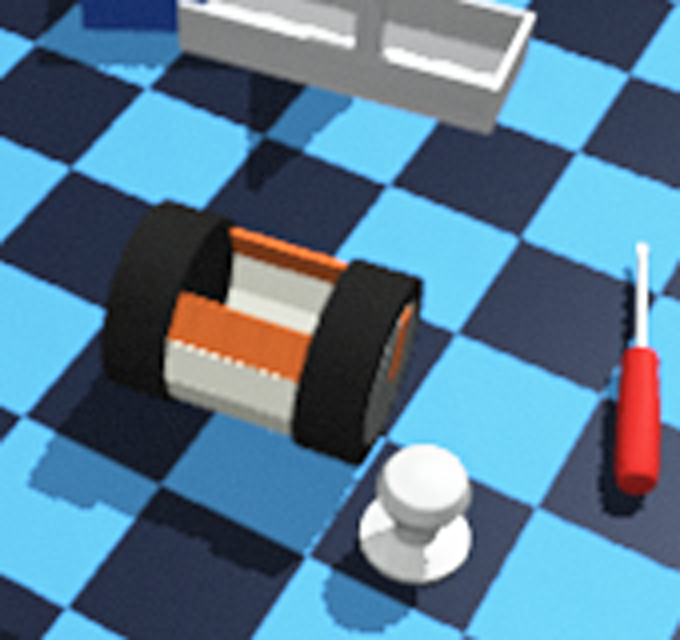

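View pics/w10.png

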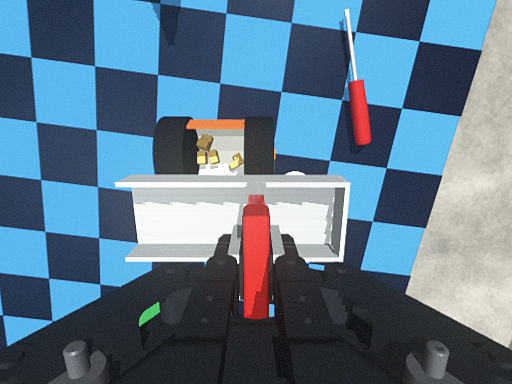

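```bash
python3 - <<'E'
from pour import *
Rt=Ro.from_euler('z',.1).as_matrix()@DOWN
plan([([610,90,300],Rt,20),([525,-173,150],Rt,34),([525,-173,75],Rt,22)])
E
```

```text
18 rows; end [ 525.3 -172.9   75. ] [-3.141 -0.     0.1  ]
[[-0.005,0.012,0.008,0,0,0.01],[-0.005,0.012,0.008,0,0,0.01],[-0.005,0.011,0.008,0.002,-0.001,0.004],[-0.006,0.012,0.008,0.002,0,0.004],[-0.011,0.025,0.015,0,0,0.0],[-0.011,0.025,0.015,0,0,0.0],[-0.011,0.025,0.015,0,0,0.0],[-0.011,0.025,0.015,0,0,0.0],[-0.011,0.026,0.015,0,0,0.0],[-0.011,0.025,0.015,0,0,0.0],[-0.011,0.026,0.015,0,0,0.0],[-0.011,0.025,0.015,0,0,0.0],[-0.011,0.026,0.015,0,0,0.0],[-0.011,0.025,0.015,0,0,0.0],[0,0,0.019,0,0,0.0],[0,0,0.019,0,0,0.0],[0,0,0.018,0,0,0.0],[0,0,0.019,0,0,0.0]]
```

{"fn": "arm_command", "kwargs": {
  "targets": [
    [-0.005, 0.012, 0.008, 0, 0, 0.01],
    [-0.005, 0.012, 0.008, 0, 0, 0.01],
    [-0.005, 0.011, 0.008, 0.002, -0.001, 0.004],
    [-0.006, 0.012, 0.008, 0.002, 0, 0.004],
    [-0.011, 0.025, 0.015, 0, 0, 0],
    [-0.011, 0.025, 0.015, 0, 0, 0],
    [-0.011, 0.025, 0.015, 0, 0, 0],
    [-0.011, 0.025, 0.015, 0, 0, 0],
    [-0.011, 0.026, 0.015, 0, 0, 0],
    [-0.011, 0.025, 0.015, 0, 0, 0],
    [-0.011, 0.026, 0.015, 0, 0, 0],
    [-0.011, 0.025, 0.015, 0, 0, 0],
    [-0.011, 0.026, 0.015, 0, 0, 0],
    [-0.011, 0.025, 0.015, 0, 0, 0],
    [0, 0, 0.019, 0, 0, 0],
    [0, 0, 0.019, 0, 0, 0],
    [0, 0, 0.015, 0, 0, 0],
    [0, 0, 0.01, 0, 0, 0],
    [0, 0, 0.005, 0, 0, 0],
    [0, 0, 0, 0, 0, 0]
  ]
}}

```text
clock: 18.37
eef_pos: [521.7, -176.7, 83.5]
tcp_rot: [3.135, -0.001, 0.094]
contact_force: [-0.8, -0.3, -2.4]
opening: 0.134
```

```bash
python3 look.py p11 568 134 .13;python3 - <<'E'
from pour import *
g=r.grab_frame("scene"); cv2.imwrite("pics/s11.png",g["image"]); w=r.grab_frame("wrist"); cv2.imwrite("pics/w11.png",w["image"]); st()
E
```

```text
t 18.42 tcp [ 522.4 -176.8   84.3] rot [ 3.134e+00 -2.000e-03  9.400e-02] F [-0.4 -0.2 -1.5] op 0.13
crop off [139 138]
t 18.52 tcp [ 523.3 -176.9   85.1] rot [ 3.134 -0.004  0.094] F [ 0.1 -0.2 -1.6] op 0.131
```

View pics/p11.png

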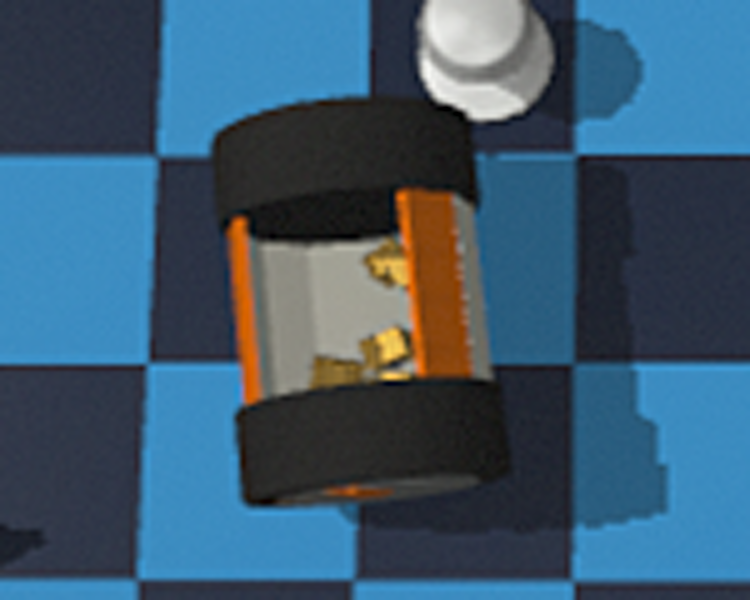

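View pics/w11.png

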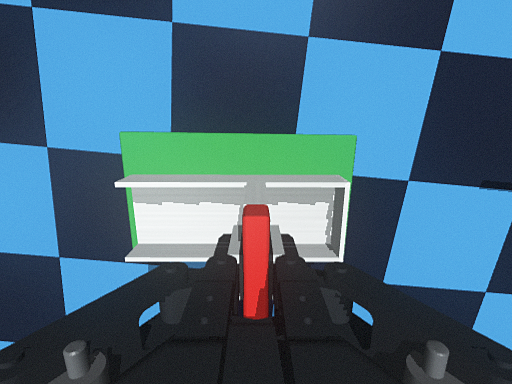

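View pics/s11.png

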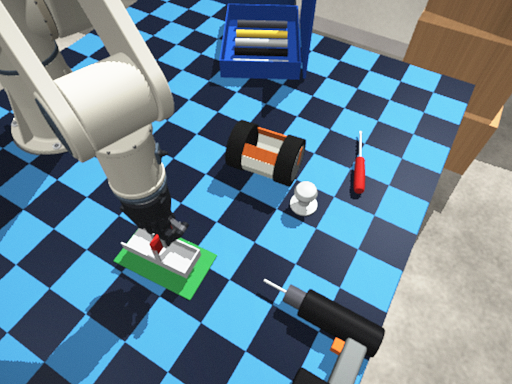

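```bash
python3 - <<'E'
from pour import *
st()
Rt=Ro.from_euler('z',.1).as_matrix()@DOWN
plan([([524,-173,59],Rt,6)])
E
```

```text
t 18.52 tcp [ 523.3 -176.9   85.1] rot [ 3.134 -0.004  0.094] F [ 0.1 -0.2 -1.6] op 0.131
5 rows; end [ 524. -173.   59.] [-3.142  0.     0.1  ]
[[0,-0.001,0.005,0,0,0.0],[0,-0.001,0.005,0,0,0.0],[0,-0.001,0.005,0,0,0.0],[0,-0.001,0.006,0.004,-0.002,-0.003],[0.001,0,0.005,0.004,-0.002,-0.003]]
```

{"fn": "arm_command", "kwargs": {
  "targets": [
    [0, -0.001, 0.005, 0.004, 0, 0],
    [0, -0.001, 0.005, 0.004, 0, 0],
    [0, -0.001, 0.005, 0, -0.002, -0.003],
    [0, -0.001, 0.005, 0, -0.002, -0.003],
    [0, 0, 0.004, 0, 0, 0],
    [0, 0, 0.002, 0, 0, 0],
    [0, 0, 0, 0, 0, 0],
    [0, 0, 0, 0, 0, 0],
    [0, 0, 0, 0, 0, 0]
  ]
}}

```text
clock: 19.27
eef_pos: [522.5, -172.8, 58.1]
tcp_rot: [-3.141, 0.002, 0.1]
contact_force: [-0.0, 0.5, -1.0]
opening: 0.133
```

```bash
python3 look.py p12 568 134 .13
```

```text
t 19.32 tcp [ 522.5 -172.8   58.1] rot [-3.141e+00  2.000e-03  1.000e-01] F [-0.3  0.3 -1.8] op 0.133
crop off [139 138]
```

View pics/p12.png

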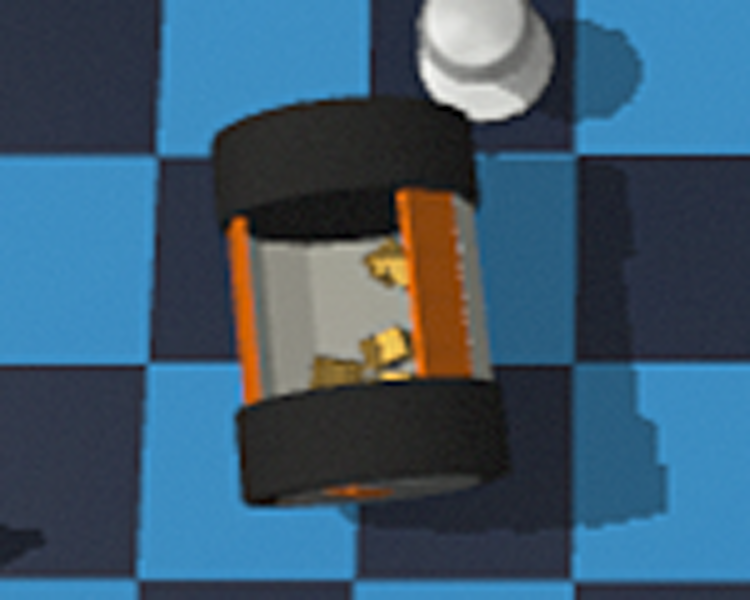

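{"fn": "arm_command", "kwargs": {
  "targets": [
    [0, 0, 0.001, 0, 0, 0],
    [0, 0, 0, 0, 0, 0],
    [0, 0, 0, 0, 0, 0]
  ]
}}

```text
clock: 19.57
eef_pos: [522.6, -172.9, 57.5]
tcp_rot: [-3.141, 0.001, 0.1]
contact_force: [-1.7, 0.4, 4.0]
opening: 0.131
```

```bash
python3 - <<'E'
from pour import *
from mb import go
st(); x,fs=go([567,141,.13]); f,g=fs; st()
for ph in (75,80,85,90,95,100):
    o=[]
    for xs in (-30,30):
      for a in (-41,41): o.append((((w2p(f,bw(x,[xs,50*np.cos(np.radians(ph+a)),50*np.sin(np.radians(ph+a))]))[0]-[139,138]+.5)*5).round(0)).tolist())
    print(ph,o)
E
```

```text
t 19.57 tcp [ 522.6 -172.9   57.5] rot [-3.141e+00  1.000e-03  1.000e-01] F [-1.7  0.4  4. ] op 0.131
fit [5.65987e+02 1.43090e+02 1.32000e-01] cost 709 [np.float64(4327.0), np.float64(3453.0)]
t 19.67 tcp [ 522.6 -172.9   57.5] rot [-3.141e+00  1.000e-03  1.000e-01] F [-1.4  0.3  5. ] op 0.132
75 [[261.0, 380.0], [405.0, 355.0], [247.0, 242.0], [389.0, 214.0]]
80 [[265.0, 379.0], [415.0, 355.0], [252.0, 240.0], [399.0, 214.0]]
85 [[271.0, 377.0], [424.0, 354.0], [257.0, 237.0], [408.0, 214.0]]
90 [[277.0, 375.0], [433.0, 354.0], [263.0, 235.0], [417.0, 214.0]]
95 [[284.0, 373.0], [441.0, 354.0], [270.0, 232.0], [425.0, 215.0]]
100 [[291.0, 371.0], [449.0, 354.0], [277.0, 230.0], [433.0, 215.0]]
```

{"fn": "arm_command", "kwargs": {
  "targets": [
    [0, 0, 0, 0, 0, 0],
    [0, 0, 0, 0, 0, 0],
    [0, 0, 0, 0, 0, 0],
    [0, 0, 0, 0, 0, 0],
    [0, 0, 0, 0, 0, 0],
    [0, 0, 0, 0, 0, 0],
    [0, 0, 0, 0, 0, 0],
    [0, 0, 0, 0, 0, 0],
    [0, 0, 0, 0, 0, 0],
    [0, 0, 0, 0, 0, 0]
  ],
  "fingers": 0.0854
}}

```text
clock: 20.5
eef_pos: [522.4, -172.8, 57.2]
tcp_rot: [-3.141, 0.002, 0.1]
contact_force: [0.0, -0.4, 0.3]
opening: 1.0
```

{"fn": "arm_command", "kwargs": {
  "targets": [
    [0, 0, -0.01, 0, 0, 0],
    [0, 0, -0.02, 0, 0, 0],
    [0, 0, -0.03, 0, 0, 0],
    [0, 0, -0.03, 0, 0, 0],
    [0, 0, -0.03, 0, 0, 0],
    [0, 0, -0.02, 0, 0, 0],
    [0, 0, 0, 0, 0, 0],
    [0, 0, 0, 0, 0, 0],
    [0, 0, 0, 0, 0, 0],
    [0, 0, 0, 0, 0, 0],
    [0, 0, 0, 0, 0, 0],
    [0, 0, 0, 0, 0, 0]
  ]
}}

```text
clock: 21.5
eef_pos: [522.2, -172.7, 196.2]
tcp_rot: [-3.14, 0.003, 0.1]
contact_force: [0.8, -0.3, -0.1]
opening: 1.001
```

```bash
python3 look.py p13 568 134 .13;python3 - <<'E'
from pour import *
w=r.grab_frame("wrist"); cv2.imwrite("pics/w13.png",w["image"]);g=r.grab_frame("scene"); crop(g["image"],100,80,330,310,3,"pics/s13.png"); st()
E
```

```text
t 21.55 tcp [ 522.3 -172.7  196.3] rot [-3.14e+00  3.00e-03  1.00e-01] F [-0.3 -0.7 -0.4] op 0.997
crop off [139 138]
t 21.65 tcp [ 522.5 -172.8  196.7] rot [-3.141e+00  3.000e-03  1.000e-01] F [ 0.  -1.  -0.8] op 0.996
```

View pics/p13.png

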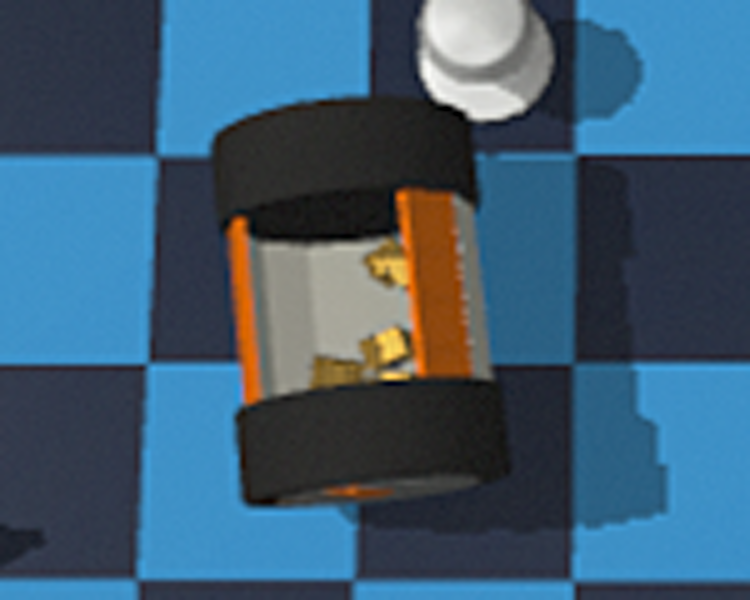

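View pics/w13.png

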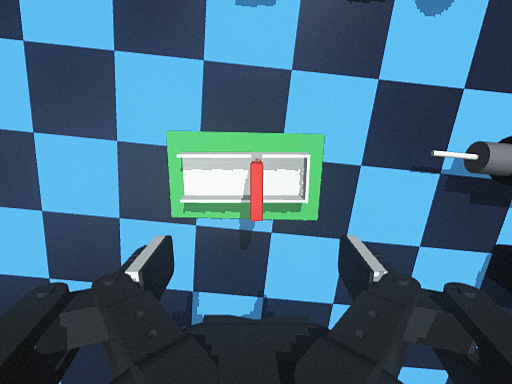

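View pics/s13.png

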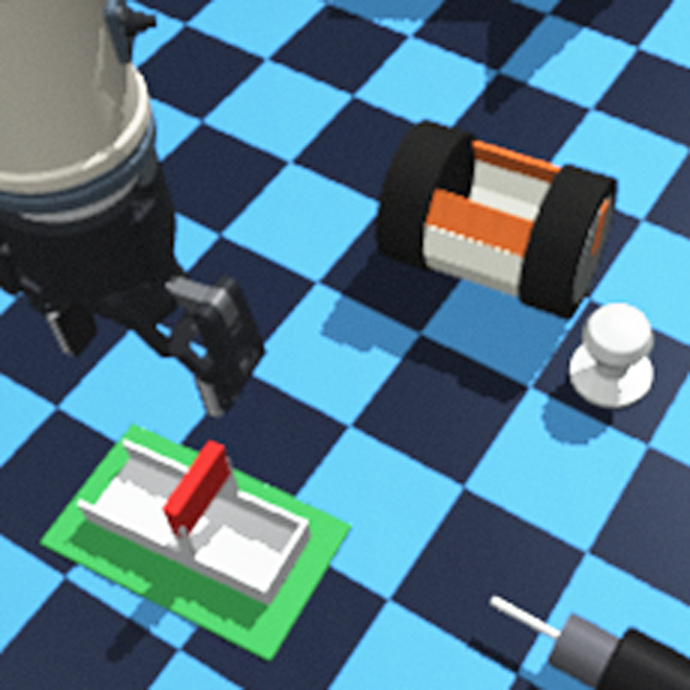

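```bash
python3 -c "
from h import *
st(); print(r.sign_off())"
```

```text
t 21.65 tcp [ 522.5 -172.8  196.7] rot [-3.141e+00  3.000e-03  1.000e-01] F [ 0.  -1.  -0.8] op 0.996
the job is handed in; nothing more can be done
None
```

I finished the task and handed it in at 21.7 s of the 72 s allowed; the sign-off reports no verdict.

- **Rolling:** I pushed the barrel with both open fingertips on its end drums. It rolled about 88 mm towards −y and stopped with the window within about 3° of straight up.
- **Pouring:** I gripped the tray by its red handle, tipped it about 42° over the window, and all four parts slid into the barrel.
- **Putting back:** I set the tray down on its mat, opened the gripper and raised the arm 140 mm clear.

Last checks:
- **Parts:** the top view shows four parts in the barrel, the fourth partly hidden behind the near drum. The tray is empty.
- **Tray:** it looks flat on the mat. From the release pose its centre is about 10 mm or less from the mat's centre, lengthwise within about 0.03 rad.
- **Barrel:** after the pour the weight of the parts rolled it back about 9 mm, so the window now sits about 10° off vertical. That is still inside the 24° limit. Its pictures at 18.4, 19.3 and 21.5 s were the same, so it was lying still.
- **Bystanders:** I saw no sign that the door knob, screwdriver or drill had moved, but I did not re-measure them.

The first estimates of the window's starting angle differed by about 10°: the end stripes gave 0 to −12°, the window edges about +2.5°. The view after rolling agreed with the edges.

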